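# Load the chopping-board dryer and set its timer

### The arm

A 6-joint arm with a two-finger parallel gripper is mounted at the origin on the work surface. World frame = base frame: x ahead of the robot, y to its left, z up, the work surface at z = 0. Lengths are in m, angles in rad, forces in N, time in s.
With the tool pointing down it reaches from about 0.275 to 0.875 m from the base axis. Payload 12.5 kg.
Tool frame: the origin (TCP) lies at the very end of the fingers, on their centre line; the grasp point (between the pads) lies 19 mm behind it; z points along the fingers, y is the direction in which the jaws open and shut (so a half turn about z gives the same grasp; the last joint's range is limited). The gripper opens to 85 mm and grips with 20 to 120 N. Pads are 22 mm wide; open, the fingers measure 114 mm over their backs; the gripper's body (76 mm by 85 mm) begins 54 mm behind the grasp point. The pads swing forward as they close: fully open they stand 13 mm farther back than shut.
Start: joints at [1.086, 0.351, 1.652, -0, 1.139, -0.085], TCP at [0.214, 0.507, 0.231] pointing down, gripper open.
Joint ranges: [-2.75, 2.75], [-0.79, 2.1], [0.01, 2.65], [-1.57, 4.71], [0.07, 3.14], [-2.87, 2.87]. Speed limits (rad/s): [2.22, 2.22, 2.79, 3.14, 3.14, 3.14].

### API

Orientations are given as a unit quaternion [x, y, z, w].
In Python, from cell import arm gives the robot as it stands. The module is installed in compiled form; this text tells all that it offers.
- The arm moves only by the tool send_rows, never from a script. Its argument "plan" is a list of rows, each an object of numbers: "tx", "ty", "tz": the shift along the world's x, y, z in mm; "yaw": the turn about the world's z in rad; "fingers": the closure, from -1 (fully open) to 1 (shut), so that 0 is half open. A call has exactly 5 rows; each row shifts and turns the commanded pose from where the row before left it; what a row does not reach is not made up. A row lasts 1/12 s, in which the tool goes at most 41.7 mm and 7.16 degrees, less where a joint would pass 70% of its speed; a pose out of reach is approached as far as the arm can. A call with a gripper value outside its range is refused whole. The fingers move at their own pace and stop on an object; "squeeze" is the grip in N (left out, the last holds). Time passes only in rows, so rows that do not move let the fingers close, or fill a call up. It gives the time, the measured TCP pose, the force and the opening at its end, in the units of the state.
- arm.read_state(): the state, without advancing time (a new reading comes with each control period).
- arm.camera(name): name is "side" or "top" or "wrist"; returns the picture (400x640x3 uint8, red, green, blue); there is no depth.
- arm.camera_info(name): a dict with "K" (3x3 intrinsics, pixels), "rvec" (rotation vector, rad) and "tvec" (3), from world to camera coordinates, as OpenCV has them; the wrist camera has in their place "T_tool_cam" (4x4, takes a point from camera to tool coordinates, whose origin is the TCP and whose axes are the flange's). Camera axes: x right, y down, z forward; pixel columns grow to the right and rows downward; lengths in m; the calibration is good to about 2 mm. The wrist camera is an equidistant fisheye: a pixel r from the principal point sees the ray r / f radians off the axis. A picture is of the moment at which its call begins: read the wrist's pose just before it. camera_info takes no time and is no camera call.
- arm.close_job(): hands the job in, once; it reports no verdict.
The state is a dict: "time_s": time; "joint_pos": joint angles; "dq": joint speeds; "joint_torque": joint torques, N m; "ee_pos": TCP position; "eef_rot": TCP orientation; "force": force on the tool from outside, world axes, zero at the start; "torque": the same for the moment, N m; "width": opening from 0.0 (shut) to 1.0 (fully open).
Only numpy, scipy, OpenCV 4.12 (cv2) and the standard library are available. Lean on these libraries where they do the work, as an engineer would, in place of code of your own. Each camera call takes 0.05 s, during which the arm holds its last target. There are 200 camera calls.

### The job

First push the dryer's drip tray fully home. Then move every wet board from the draining rack into the dryer, each standing upright and fully down in a slot of its own (they only go in tilted, rear corner first beneath the warm-air tube, and then straightened). When all are in, turn the timer dial so that its white pointer line stands at the one long bar of the scale; leave the soap dish, the mug and the orange bottle where they are.

Things in the scene. Friction and masses are not known exactly. Their poses are not given: they have to be found in the camera images.
- dryer: White board dryer, fixed (place and yaw vary; left or right of the rack). Origin on the tray surface under the middle of its slot field; x to its rear (away from the robot), y to its left, z up. Four slots run along x; deck at z = 64 mm, slot floor at z = 30 mm; end walls of the slots rise to z = 56 (front) and 60 mm (rear). At its -y end a console, y from -206 to -116 mm, carries the dial.
- tube (a point): Middle of the axis of the fixed steel warm-air tube (20 mm thick, 224 mm along y) over the rear of the slots: x = 66, z = 196 mm in the dryer's frame, underside z = 186; posts at y = +-112 mm. A 140 mm board cannot go straight down: tilt it 15 to 20 degrees, rear end down, lower its rear corner into the slot ahead of the tube, slide it back under the tube and straighten it.
- slot1 (a point): Middle of slot 1's mouth at deck height, at y = -81 mm of the dryer, axes as the dryer's. Slot: 160 mm along x (-80 to 80 mm), 13 mm wide, 34 mm deep, closed at both ends, long edges chamfered 7 mm at 45 degrees.
- slot2 (a point): Slot 2, as slot 1, at y = -27 mm.
- slot3 (a point): Slot 3, as slot 1, at y = 27 mm.
- slot4 (a point): Slot 4, as slot 1, at y = 81 mm (left, farthest from the console).
- drip_tray (a joint): Drip tray under the slots, sliding out of the dryer's front along its -x: 0 = fully home, grows as it is out (m; starts 0.03 to 0.045, stop at 0.06). Light friction (about 2 N); it stays where it is left.
- tray_grip (a point): Middle of the front face of the drip tray's black grip bar (bar 90 mm along y, 16 mm deep, from z = 6 to 22 mm). With the tray home it lies at x = -120, y = 0, z = 14 mm in the dryer's frame. Push it here along the dryer's +x.
- dial (a joint): Timer dial on the console, rad. 0 = its white pointer line points to the dryer's +x (rear); grows clockwise seen from above, to 4.7 at its stop. The scale has a short tick every 0.524 rad from 0 and one long, thick bar at 2.094 rad (120 degrees), the mark to set. Starts 0.0 to 0.5. Friction 0.05 N m: it stays where it is left.
- dial_grip (a point): On the dial's axis, at the height to grip: x = -45, y = -161, z = 97 mm in the dryer's frame. The grip bar is 50 mm long, 12 mm thick, from z = 75 to 105 mm, along this point's x axis (which turns with the dial and points to the pointer line's end); under it a disc 58 mm across, top at z = 75 mm.
- rack: Stainless draining rack, 200 x 262 mm, fixed where it stands (place and yaw vary). Origin under its middle, x away from the robot, y left, z up. Floor at z = 14 mm, rim 28 mm high. Four bays at y = -96, -32, 32 and 96 mm; in each a board stands between wire tines 6 mm thick (at x = +-45 mm, 17 mm clear, tops at z = 76 mm) and so leans about 6 degrees to one side.
- board1: One of the identical wooden boards (2 to 4 are present, None if absent): 150 x 140 mm, 10 mm thick, about 0.15 kg. Origin at the middle of its bottom edge; x along its 150 mm width, y through its thickness, z up the board (140 mm). It starts leaning in a bay of the rack, its x roughly along the rack's x.
- board2: One of the identical wooden boards (2 to 4 are present, None if absent): 150 x 140 mm, 10 mm thick, about 0.15 kg. Origin at the middle of its bottom edge; x along its 150 mm width, y through its thickness, z up the board (140 mm). It starts leaning in a bay of the rack, its x roughly along the rack's x.
- board3: One of the identical wooden boards (2 to 4 are present, None if absent): 150 x 140 mm, 10 mm thick, about 0.15 kg. Origin at the middle of its bottom edge; x along its 150 mm width, y through its thickness, z up the board (140 mm). It starts leaning in a bay of the rack, its x roughly along the rack's x.
- board4: One of the identical wooden boards (2 to 4 are present, None if absent): 150 x 140 mm, 10 mm thick, about 0.15 kg. Origin at the middle of its bottom edge; x along its 150 mm width, y through its thickness, z up the board (140 mm). It starts leaning in a bay of the rack, its x roughly along the rack's x.
- soap_dish: White ceramic soap dish, 115 x 80 x 28 mm; leave alone. Origin under its middle.
- cleaner: Capped orange bottle, 200 mm high, 68 mm across; leave alone. Origin under its middle.
- mug: White mug, 88 mm high; leave alone. Origin under its middle.

How it is judged:
On the way, in this order (a step that is already met when the one before it is completed fails the run):
1. the drip tray is pushed home (within 4 mm) (value of joint drip_tray below 0.004 m), for 0.2 s.
2. every board stands seated in a slot of its own in the dryer (z of board1 in the frame of dryer between 0.024 and 0.035 m and angle between each of board1, board2, board3, board4's own z axis and vertical below 0.15 rad and angle between the x axis of each of board1, board2, board3, board4 and the x axis of dryer, either way round below 0.1 rad and x of board1 in the frame of dryer between -0.012 and 0.012 m and (y of board1 in the frame of dryer between -0.087 and -0.075 m or y of board1 in the frame of dryer between -0.033 and -0.021 m or y of board1 in the frame of dryer between 0.021 and 0.033 m or y of board1 in the frame of dryer between 0.075 and 0.087 m) and z of board2 in the frame of dryer between 0.024 and 0.035 m and x of board2 in the frame of dryer between -0.012 and 0.012 m and (y of board2 in the frame of dryer between -0.087 and -0.075 m or y of board2 in the frame of dryer between -0.033 and -0.021 m or y of board2 in the frame of dryer between 0.021 and 0.033 m or y of board2 in the frame of dryer between 0.075 and 0.087 m) and z of board3 in the frame of dryer between 0.024 and 0.035 m and x of board3 in the frame of dryer between -0.012 and 0.012 m and (y of board3 in the frame of dryer between -0.087 and -0.075 m or y of board3 in the frame of dryer between -0.033 and -0.021 m or y of board3 in the frame of dryer between 0.021 and 0.033 m or y of board3 in the frame of dryer between 0.075 and 0.087 m) and z of board4 in the frame of dryer between 0.024 and 0.035 m and x of board4 in the frame of dryer between -0.012 and 0.012 m and (y of board4 in the frame of dryer between -0.087 and -0.075 m or y of board4 in the frame of dryer between -0.033 and -0.021 m or y of board4 in the frame of dryer between 0.021 and 0.033 m or y of board4 in the frame of dryer between 0.075 and 0.087 m)), for 0.3 s.
3. the dial's pointer is at the long bar (within 0.12 rad) (value of joint dial between 1.974 and 2.214 rad), for 0.3 s.
At the end, for the whole second after the job is handed in: The drip tray is within 4 mm of home; every board present stands in a dryer slot of its own, bottom edge within 5 mm of the slot floor, upright within 0.15 rad, within 12 mm of the slot's middle lengthways; the dial is within 0.12 rad of the long bar (2.094 rad) (all of step 2 and all of step 3 and value of joint drip_tray below 0.004 m); the robot touches nothing.
It fails at once if the soap dish, the mug or the orange bottle is moved by more than 40 mm (distance of any of soap_dish, cleaner, mug from where it was at the start of the episode above 0.04 m).
Of board1, board2, board3, board4 only 2 to 4 are there at a start; the rules pass over those that are not, and their reading is None.
At some moment in a run one of board1, board2, board3, board4 may be knocked a few centimetres aside while the robot is not near it.
It also fails if it takes over 210 s, if anything falls off the work surface, if the arm or the gripper's body presses on something with over 40 N, if the wrist force passes 120 N, or if a joint passes its speed limit or range.

## Working session

There is one attempt and no reset: what is moved stays moved. The work goes in short steps, Python scripts to look and compute and a tool call to move; the robot and the scene stay as the last step left them, time stands still between calls to the robot, and variables do not carry over. Pictures are saved under pics/ and viewed, about 12 in all and at most 16, crops included, and the job is handed in when it is done.

Besides the shell and the picture viewer there is one more tool, called after "Request:" as name(argument=value, ...), one argument or row to a line, values as JSON. send_rows: Moves the arm, as the interface text tells. Its arguments: {"type":"object","properties":{"plan":{"type":"array","items":{"type":"object","properties":{"tx":{"type":"number"},"ty":{"type":"number"},"tz":{"type":"number"},"yaw":{"type":"number"},"fingers":{"type":"number"}}}},"squeeze":{"type":"number"}},"required":["plan"]}

```bash
mkdir -p pics
cat > h.py <<'E'
import numpy as np, cv2
from cell import arm
from scipy.spatial.transform import Rotation as R
def shot(n,f):
    im=arm.camera(n); cv2.imwrite('pics/'+f,cv2.cvtColor(im,cv2.COLOR_RGB2BGR)); return im
def ray(n,uv):
    c=arm.camera_info(n); K=np.array(c['K']); Rm=cv2.Rodrigues(np.array(c['rvec'],float))[0]; t=np.array(c['tvec'],float).ravel()
    d=np.linalg.inv(K)@np.array([uv[0],uv[1],1.]); return -Rm.T@t, Rm.T@d
def onz(n,uv,z):
    o,d=ray(n,uv); return o+d*(z-o[2])/d[2]
def proj(n,P):
    c=arm.camera_info(n); return cv2.projectPoints(np.atleast_2d(np.array(P,float)),np.array(c['rvec'],float),np.array(c['tvec'],float),np.array(c['K']),None)[0][:,0]
def tri(uv1,uv2,a='side',b='top'):
    o,d=ray(a,uv1); p,e=ray(b,uv2); A=np.stack([d,-e],1); s=np.linalg.lstsq(A,p-o,rcond=None)[0]
    return (o+d*s[0]+p+e*s[1])/2, np.linalg.norm(o+d*s[0]-p-e*s[1])
def st():
    s=arm.read_state(); print(round(s['time_s'],2),np.round(s['ee_pos'],4),'yaw',np.round(R.from_quat(s['eef_rot']).as_matrix()[:2,1],4),'F',np.round(s['force'],1),'w',round(s['width'],3)); return s
E
python3 - <<'E'
from h import *
st()
a=shot('top','t0.png'); b=shot('side','s0.png')
for n in ('top','side'):
    c=arm.camera_info(n); o,_=ray(n,(0,0)); print(n,np.round(o,3),np.round(c['K'],1).tolist())
print(arm.camera_info('wrist'))
E
```

```text
0.0 [0.2139 0.5063 0.2308] yaw [0.3892 0.9211] F [ 0.1  0.2 -1.5] w 1.002
top [ 0.522 -0.039  1.181] [[472.8, 0.0, 311.6], [0.0, 472.8, 200.7], [0.0, 0.0, 1.0]]
side [ 0.189 -0.74   0.608] [[403.1, 0.0, 322.0], [0.0, 403.1, 200.7], [0.0, 0.0, 1.0]]
{'K': array([[309.70691629,   0.        , 319.74392627],
       [  0.        , 309.70691629, 198.39638304],
       [  0.        ,   0.        ,   1.        ]]), 'T_tool_cam': array([[ 1.72792648e-04, -9.47985711e-01, -3.18312837e-01,
         8.08826710e-02],
       [ 9.99999603e-01, -1.14293845e-04,  8.83223920e-04,
        -9.67014787e-05],
       [-8.73664854e-04, -3.18312863e-01,  9.47985315e-01,
        -1.43104026e-01],
       [ 0.00000000e+00,  0.00000000e+00,  0.00000000e+00,
         1.00000000e+00]])}
```

View pics/t0.png

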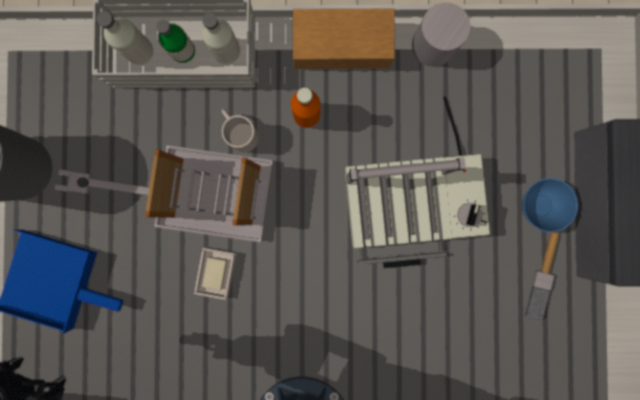

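View pics/s0.png

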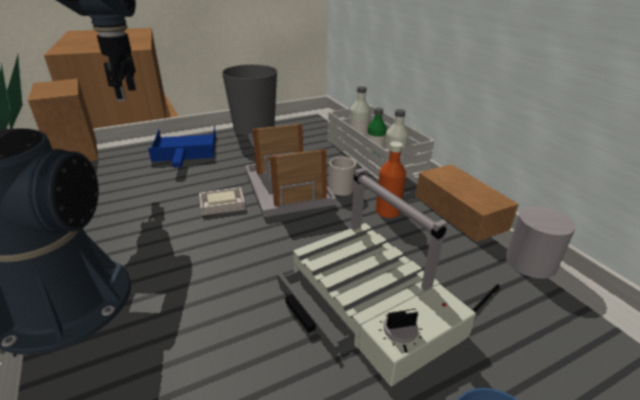

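Run:
```python
import cv2
t=cv2.imread('pics/t0.png')[135:280,335:500]; cv2.imwrite('pics/t0c.png',cv2.resize(t,None,fx=4,fy=4,interpolation=cv2.INTER_CUBIC))
t=cv2.imread('pics/t0.png')[130:250,135:285]; s=cv2.imread('pics/s0.png')[115:225,240:350]
a=cv2.resize(t,(600,480),interpolation=cv2.INTER_CUBIC);cv2.imwrite('pics/t0r.png',a)
```

```text
(no output)
```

View pics/t0c.png

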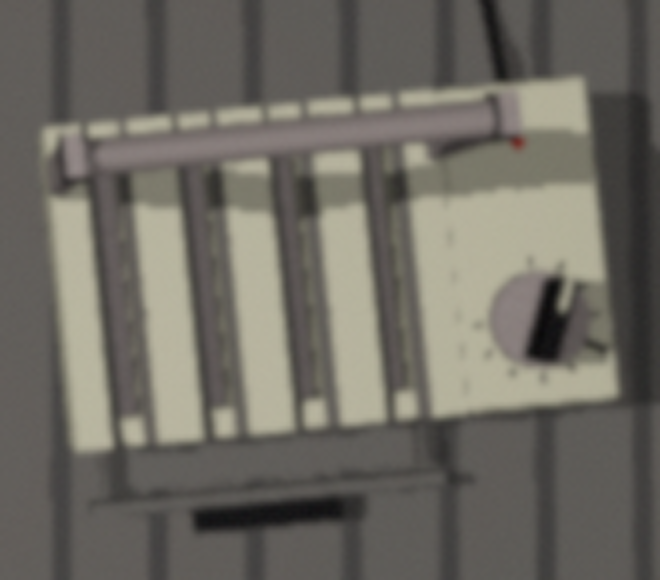

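View pics/t0r.png

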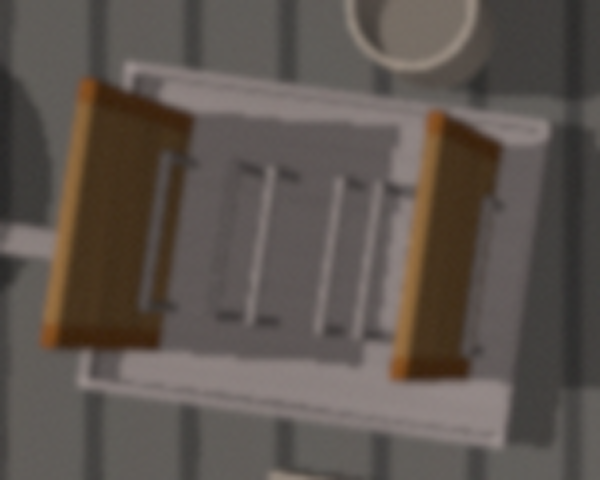

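Run:
```python
from h import *
D=[onz('top',(335+x/4,135+y/4),.064)[:2]*1000 for x,y in [(45,128),(583,77),(618,398),(75,452)]]
print('deck',np.round(D,1).tolist())
for i in range(4): print(np.round(D[(i+1)%4]-D[i],1),round(np.linalg.norm(D[(i+1)%4]-D[i]),1))
for nm,p in {'slotline4':[(107,200),(128,420)],'s3':[(200,200),(221,420)],'s2':[(296,200),(316,405)],'s1':[(386,200),(405,400)]}.items():
    print(nm,[np.round(onz('top',(335+x/4,135+y/4),.06)[:2]*1000,1).tolist() for x,y in p])
print('tube',[np.round(onz('top',(335+x/4,135+y/4),.196)[:2]*1000,1).tolist() for x,y in [(75,156),(508,116)]])
print('dial bar',[np.round(onz('top',(335+x/4,135+y/4),.105)[:2]*1000,1).tolist() for x,y in [(552,283),(541,356)]])
print('grip',[np.round(onz('top',(335+x/4,135+y/4),.022)[:2]*1000,1).tolist() for x,y in [(195,520),(340,508)]])
for nm,p in {'A':[(90,85),(48,345)],'B':[(436,115),(400,375)]}.items():
    q=[onz('top',(135+x/4,130+y/4),.153)[:2]*1000 for x,y in p]; print(nm,np.round(q,1).tolist(),np.linalg.norm(q[0]-q[1]), 'mid',(q[0]+q[1])/2,'ang',np.degrees(np.arctan2(*(q[0]-q[1])[::-1])))
print('rack rim',[np.round(onz('top',(135+x/4,130+y/4),.028)[:2]*1000,1).tolist() for x,y in [(130,65),(547,125),(500,443),(82,384)]])
print('mug',onz('top',(239,130),.088),'bottle',onz('top',(305,96),.2),'soap',onz('top',(214,273),.028))
```

```text
deck [[635.9, -105.5], [665.8, -422.5], [476.8, -441.0], [444.7, -122.8]]
[  29.9 -317.1] 318.5
[-189.   -18.5] 189.9
[-32.1 318.2] 319.9
[191.2  17.3] 192.0
slotline4 [[593.5, -142.3], [463.4, -154.4]]
s3 [[593.5, -197.4], [463.4, -209.2]]
s2 [[593.5, -254.1], [472.3, -265.2]]
s1 [[593.4, -307.2], [475.3, -317.5]]
tube [[607.9, -113.2], [628.6, -338.2]]
dial bar [[543.5, -389.8], [502.2, -383.2]]
grip [[400.6, -198.9], [408.1, -287.0]]
A [[661.8, 313.2], [519.4, 334.8]] 144.07529659557625 mid [590.5988631  324.00019889] ang -8.600275804898358
B [[645.1, 123.1], [503.2, 142.0]] 143.2114634958618 mid [574.15337625 132.55459685] ang -7.59813108468604
rack rim [[691.1, 331.5], [653.8, 74.7], [459.5, 102.7], [495.2, 359.1]]
mug [0.72005982 0.14534917 0.088     ] bottle [ 0.7709829  -0.01147708  0.2       ] soap [0.38093761 0.21467543 0.028     ]
```

Request:
send_rows(
  plan=[
    {"tx": 14, "ty": -37, "tz": 5, "yaw": 0.0246, "fingers": 1},
    {"tx": 14, "ty": -37, "tz": 5, "yaw": 0.0246, "fingers": 1},
    {"tx": 14, "ty": -37, "tz": 5, "yaw": 0.0246, "fingers": 1},
    {"tx": 14, "ty": -37, "tz": 5, "yaw": 0.0246, "fingers": 1},
    {"tx": 14, "ty": -37, "tz": 5, "yaw": 0.0246, "fingers": 1},
  ],
)

```text
time_s: 0.52
ee_pos: [0.284, 0.3198, 0.2563]
eef_rot: [0.137, 0.991, -0.0, -0.0]
force: [1.3, 0.8, 0.0]
width: 0.299
```

Request:
send_rows(
  plan=[
    {"tx": 14, "ty": -37, "tz": 5, "yaw": 0.0246, "fingers": 1},
    {"tx": 14, "ty": -37, "tz": 5, "yaw": 0.0246, "fingers": 1},
    {"tx": 14, "ty": -37, "tz": 5, "yaw": 0.0246, "fingers": 1},
    {"tx": 14, "ty": -37, "tz": 5, "yaw": 0.0246, "fingers": 1},
    {"tx": 14, "ty": -37, "tz": 5, "yaw": 0.0246, "fingers": 1},
  ],
)

```text
time_s: 0.93
ee_pos: [0.354, 0.1348, 0.2816]
eef_rot: [0.076, 0.997, 0.0, 0.0]
force: [0.8, 0.4, 0.4]
width: 0.004
```

Request:
send_rows(
  plan=[
    {"tx": 14, "ty": -37, "tz": 5, "yaw": 0.0246, "fingers": 1},
    {"tx": 14, "ty": -37, "tz": 5, "yaw": 0.0246, "fingers": 1},
    {"tx": 14, "ty": -37, "tz": 5, "yaw": 0.0246, "fingers": 1},
    {"tx": 14, "ty": -37, "tz": 5, "yaw": 0.0246, "fingers": 1},
    {"tx": 14, "ty": -37, "tz": 5, "yaw": 0.0246, "fingers": 1},
  ],
)

```text
time_s: 1.35
ee_pos: [0.4241, -0.0505, 0.3065]
eef_rot: [0.015, 1.0, 0.0, 0.0]
force: [0.4, 0.8, -0.1]
width: 0.0
```

Request:
send_rows(
  plan=[
    {"tx": 14, "ty": -37, "tz": 5, "yaw": 0.0246, "fingers": 1},
    {"tx": 14, "ty": -37, "tz": 5, "yaw": 0.0246, "fingers": 1},
    {"tx": 14, "ty": -37, "tz": 5, "yaw": 0.0246, "fingers": 1},
    {"tx": 14, "ty": -37, "tz": 5, "yaw": 0.0246, "fingers": 1},
    {"fingers": 1},
  ],
)

```text
schema error: expected keys tx, ty, tz, yaw, fingers
```

```bash
cat >> h.py <<'E'
def wtool():
    s=arm.read_state(); T=np.eye(4); T[:3,:3]=R.from_quat(s['eef_rot']).as_matrix(); T[:3,3]=s['ee_pos']; return T
def wonz(uv,z,T):
    c=arm.camera_info('wrist'); K=np.array(c['K']); v=np.array([(uv[0]-K[0,2])/K[0,0],(uv[1]-K[1,2])/K[1,1]]); th=np.linalg.norm(v)
    d=np.append(v/max(th,1e-9)*np.sin(th),np.cos(th)); M=T@np.array(c['T_tool_cam']); o=M[:3,3]; d=M[:3,:3]@d; return (o+d*(z-o[2])/d[2])*1000
def wproj(P,T):
    c=arm.camera_info('wrist'); K=np.array(c['K']); M=np.linalg.inv(T@np.array(c['T_tool_cam'])); p=M[:3,:3]@(np.array(P)/1000)+M[:3,3]
    r=np.linalg.norm(p[:2]); th=np.arctan2(r,p[2]); return K[0,0]*th*p[:2]/r+K[:2,2]
E
python3 - <<'E'
from h import *
import pickle
st(); T=wtool(); im=shot('wrist','w1.png'); np.save('T1.npy',T)
O=np.array([552.2,-229.,0]); 
x=np.array([.9957,.0924,0]);y=np.array([-.0924,.9957,0])
for p in [(0,-81,64),(0,81,64),(66,0,206),(-45,-161,105),(-95,0,64)]:
    print(p,np.round(wproj(O+p[0]*x+p[1]*y+np.array([0,0,p[2]]),T),0))
E
```

```text
1.35 [ 0.4241 -0.0505  0.3065] yaw [0.0299 0.9996] F [ 0.4  0.8 -0.1] w 0.0
(0, -81, 64) [158. 255.]
(0, 81, 64) [254. 248.]
(66, 0, 206) [183. 352.]
(-45, -161, 105) [ 98. 244.]
(-95, 0, 64) [186. 192.]
```

View pics/w1.png

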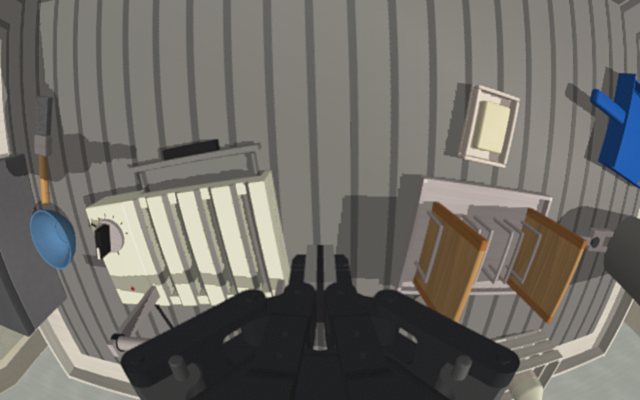

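Request:
send_rows(
  plan=[
    {"tx": 20, "ty": -36, "tz": 3, "yaw": 0.0245, "fingers": 1},
    {"tx": 20, "ty": -36, "tz": 3, "yaw": 0.0245, "fingers": 1},
    {"tx": 20, "ty": -36, "tz": 3, "yaw": 0.0245, "fingers": 1},
    {"tx": 20, "ty": -36, "tz": 3, "yaw": 0.0245, "fingers": 1},
    {"tx": 20, "ty": -36, "tz": 3, "yaw": 0.0245, "fingers": 1},
  ],
)

```text
time_s: 1.82
ee_pos: [0.5245, -0.2302, 0.321]
eef_rot: [-0.046, 0.999, 0.0, -0.0]
force: [-0.0, 0.0, 0.3]
width: 0.001
```

Request:
send_rows(
  plan=[
    {"tx": 0, "ty": 0, "tz": 0, "yaw": 0, "fingers": 1},
    {"tx": 0, "ty": 0, "tz": 0, "yaw": 0, "fingers": 1},
    {"tx": 0, "ty": 0, "tz": 0, "yaw": 0, "fingers": 1},
    {"tx": 0, "ty": 0, "tz": 0, "yaw": 0, "fingers": 1},
    {"tx": 0, "ty": 0, "tz": 0, "yaw": 0, "fingers": 1},
  ],
)

```text
time_s: 2.23
ee_pos: [0.5237, -0.2273, 0.3216]
eef_rot: [-0.046, 0.999, -0.0, 0.0]
force: [0.9, -0.8, -0.2]
width: -0.0
```

Run:
```python
from h import *
st(); T=wtool(); im=shot('wrist','w2.png'); np.save('T2.npy',T)
cv2.imwrite('pics/w2c.png',cv2.resize(cv2.cvtColor(im[60:330,110:510],cv2.COLOR_RGB2BGR),None,fx=2,fy=2,interpolation=cv2.INTER_CUBIC))
```

```text
2.23 [ 0.5237 -0.2273  0.3216] yaw [-0.0926  0.9957] F [ 0.9 -0.8 -0.2] w -0.0
```

View pics/w2c.png

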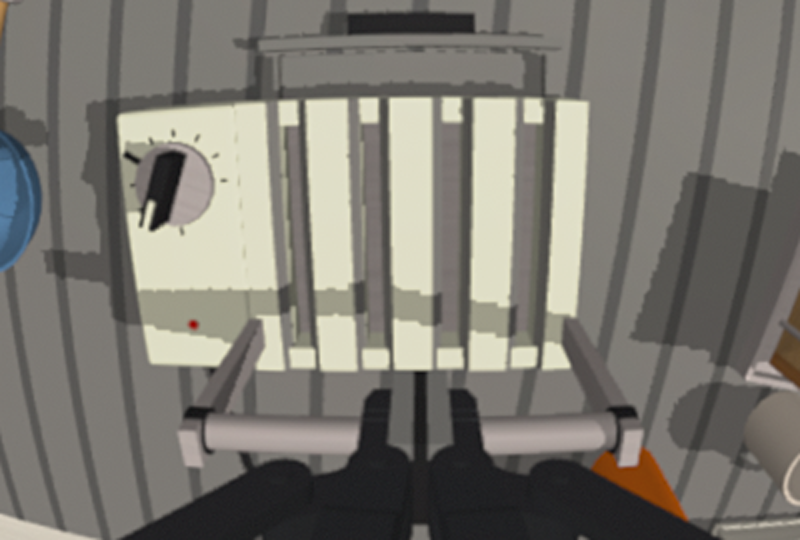

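Run:
```python
from h import *
T=np.load('T2.npy'); im=cv2.imread('pics/w2.png')
f=lambda u,v:(110+u/2,60+v/2)
F=[(290,113),(368.5,110.5),(452,110),(534,111)]; B=[(302,357),(376,357),(450,357),(524,357)]
W=[wonz(f(*p),.056,T)[:2] for p in F]; V=[wonz(f(*p),.060,T)[:2] for p in B]
print(np.round(W,1).tolist()); print(np.round(V,1).tolist())
for a,b in zip(W,V): print('yaw',np.degrees(np.arctan2(*(b-a)[::-1])))
# row y, frame fit: y offset from slots & yaw
A=[];r=[]
ys=[-81,-27,27,81]
# unknown: Ox,Oy,th, xf,xb
from scipy.optimize import least_squares
def fun(q):
    c,s=np.cos(q[2]),np.sin(q[2]); e=[]
    for P,xx in ((W,q[3]),(V,q[4])):
        for p,y in zip(P,ys): e+=list(p-[q[0]+c*xx-s*y,q[1]+s*xx+c*y])
    return e+[(q[3]+q[4])*1]
q=least_squares(fun,[552,-229,.09,-87,87]); print(np.round(q.x,3),np.round(q.fun,1))
for z,u,v,n in [(.064,118,114,'FR'),(.064,588,101,'FL'),(.064,150,363,'RR'),(.064,570,368,'RL'),(.196,205,430,'tubeR'),(.196,615,428,'tubeL'),(.075,175,185,'disc'),(.105,166,190,'bar'),(.022,412,14,'gripfront'),(.022,348,22,'gR'),(.022,474,22,'gL')]:
    p=wonz(f(u,v),z,T)[:2]-q.x[:2]; c,s=np.cos(q.x[2]),np.sin(q.x[2]); print(n,np.round([c*p[0]+s*p[1],-s*p[0]+c*p[1]],1))
```

```text
[[473.9, -318.3], [468.7, -266.2], [463.5, -211.8], [458.0, -157.8]]
[[648.4, -302.6], [642.7, -248.2], [637.7, -194.7], [633.2, -140.5]]
yaw 5.162267953139992
yaw 5.903368361186651
yaw 5.612682710747897
yaw 5.625302667861717
[ 5.53262e+02 -2.30011e+02  9.70000e-02 -8.76650e+01  8.76650e+01] [ 0.   0.8  0.1 -0.8  0.1 -0.2 -0.2  0.1  0.1 -0.4 -0.4  0.2 -0.2 -0.1
  0.5  0.4 -0. ]
FR [ -95.3 -203.4]
FL [-96.3 115.8]
RR [  94.  -203.5]
RL [ 96.2 116. ]
tubeR [  66.1 -109.9]
tubeL [ 65.1 108.4]
disc [ -44.7 -158.5]
bar [ -46.9 -152.4]
gripfront [-154.5    0.6]
gR [-149.7  -44.2]
gL [-149.    43.9]
```

Request:
send_rows(
  plan=[
    {"tx": -31, "ty": -4, "tz": -20, "yaw": 0.001, "fingers": 1},
    {"tx": -31, "ty": -4, "tz": -20, "yaw": 0.001, "fingers": 1},
    {"tx": -31, "ty": -4, "tz": -20, "yaw": 0.001, "fingers": 1},
    {"tx": -31, "ty": -4, "tz": -20, "yaw": 0.001, "fingers": 1},
    {"tx": -31, "ty": -4, "tz": -20, "yaw": 0, "fingers": 1},
  ],
)

```text
time_s: 2.7
ee_pos: [0.3675, -0.2476, 0.2208]
eef_rot: [-0.048, 0.999, -0.0, 0.0]
force: [0.4, -1.8, -0.3]
width: 0.0
```

Request:
send_rows(
  plan=[
    {"tx": 0, "ty": 0, "tz": -41, "yaw": 0, "fingers": 1},
    {"tx": 0, "ty": 0, "tz": -41, "yaw": 0, "fingers": 1},
    {"tx": 0, "ty": 0, "tz": -41, "yaw": 0, "fingers": 1},
    {"tx": 0, "ty": 0, "tz": -41, "yaw": 0, "fingers": 1},
    {"tx": 0, "ty": 0, "tz": -35, "yaw": 0, "fingers": 1},
  ],
)

```text
time_s: 3.12
ee_pos: [0.3687, -0.2476, 0.0206]
eef_rot: [-0.048, 0.999, -0.0, 0.0]
force: [0.2, -0.3, -0.4]
width: -0.0
```

Request:
send_rows(
  plan=[
    {"tx": 0, "ty": 0, "tz": -5, "yaw": 0, "fingers": 1},
    {"tx": 0, "ty": 0, "tz": -5, "yaw": 0, "fingers": 1},
    {"tx": 0, "ty": 0, "tz": 0, "yaw": 0, "fingers": 1},
    {"tx": 0, "ty": 0, "tz": 0, "yaw": 0, "fingers": 1},
    {"tx": 0, "ty": 0, "tz": 0, "yaw": 0, "fingers": 1},
  ],
)

```text
time_s: 3.53
ee_pos: [0.37, -0.2491, 0.0141]
eef_rot: [-0.048, 0.999, -0.001, 0.001]
force: [0.4, 0.1, 0.3]
width: 0.001
```

Request:
send_rows(
  plan=[
    {"tx": 9, "ty": 1, "tz": -1, "yaw": 0, "fingers": 1},
    {"tx": 9, "ty": 1, "tz": -1, "yaw": 0, "fingers": 1},
    {"tx": 9, "ty": 1, "tz": -1, "yaw": 0, "fingers": 1},
    {"tx": 9, "ty": 1, "tz": 0, "yaw": 0, "fingers": 1},
    {"tx": 9, "ty": 1, "tz": 0, "yaw": 0, "fingers": 1},
  ],
)

```text
time_s: 3.95
ee_pos: [0.4152, -0.2433, 0.0094]
eef_rot: [-0.048, 0.999, -0.0, 0.0]
force: [-2.3, -1.5, 0.4]
width: -0.004
```

Request:
send_rows(
  plan=[
    {"tx": 6, "ty": 0.5, "tz": 0, "yaw": 0, "fingers": 1},
    {"tx": 2, "ty": 0, "tz": 0, "yaw": 0, "fingers": 1},
    {"tx": 0, "ty": 0, "tz": 0, "yaw": 0, "fingers": 1},
    {"tx": 0, "ty": 0, "tz": 0, "yaw": 0, "fingers": 1},
    {"tx": 0, "ty": 0, "tz": 0, "yaw": 0, "fingers": 1},
  ],
)

```text
time_s: 4.37
ee_pos: [0.4215, -0.2425, 0.0091]
eef_rot: [-0.048, 0.999, 0.001, -0.001]
force: [-5.9, -0.5, 4.7]
width: 0.002
```

Request:
send_rows(
  plan=[
    {"tx": 2, "ty": 0, "tz": 0, "yaw": 0, "fingers": 1},
    {"tx": 2, "ty": 0, "tz": 0, "yaw": 0, "fingers": 1},
    {"tx": 0, "ty": 0, "tz": 0, "yaw": 0, "fingers": 1},
    {"tx": 0, "ty": 0, "tz": 0, "yaw": 0, "fingers": 1},
    {"tx": 0, "ty": 0, "tz": 0, "yaw": 0, "fingers": 1},
  ],
)

```text
time_s: 4.78
ee_pos: [0.4218, -0.2422, 0.0089]
eef_rot: [-0.048, 0.999, 0.002, -0.005]
force: [-32.5, -11.0, 20.8]
width: 0.004
```

Request:
send_rows(
  plan=[
    {"tx": -12, "ty": -1, "tz": 0, "yaw": 0, "fingers": 1},
    {"tx": -12, "ty": -1, "tz": 0, "yaw": 0, "fingers": 1},
    {"tx": 0, "ty": 0, "tz": 40, "yaw": 0, "fingers": 1},
    {"tx": 0, "ty": 0, "tz": 40, "yaw": 0, "fingers": 1},
    {"tx": 0, "ty": 0, "tz": 40, "yaw": 0, "fingers": 1},
  ],
)

```text
time_s: 5.2
ee_pos: [0.4015, -0.2445, 0.1304]
eef_rot: [-0.048, 0.999, 0.001, -0.0]
force: [0.5, -0.8, 0.4]
width: -0.0
```

Request:
send_rows(
  plan=[
    {"tx": 0, "ty": 0, "tz": 40, "yaw": 0, "fingers": 0},
    {"tx": 0, "ty": 0, "tz": 40, "yaw": 0, "fingers": 0},
    {"tx": 0, "ty": 0, "tz": 40, "yaw": 0, "fingers": 0},
    {"tx": 0, "ty": 0, "tz": 40, "yaw": 0, "fingers": 0},
    {"tx": 0, "ty": 0, "tz": 40, "yaw": 0, "fingers": 0},
  ],
)

```text
time_s: 5.62
ee_pos: [0.4017, -0.2444, 0.3315]
eef_rot: [-0.048, 0.999, -0.0, 0.0]
force: [0.1, -1.2, -0.7]
width: 0.495
```

Request:
send_rows(
  plan=[
    {"tx": 18, "ty": 37, "tz": 0, "yaw": -0.024, "fingers": 0},
    {"tx": 18, "ty": 37, "tz": 0, "yaw": -0.024, "fingers": 0},
    {"tx": 18, "ty": 37, "tz": 0, "yaw": -0.024, "fingers": 0},
    {"tx": 18, "ty": 37, "tz": 0, "yaw": -0.024, "fingers": 0},
    {"tx": 18, "ty": 37, "tz": 0, "yaw": -0.024, "fingers": 0},
  ],
)

```text
time_s: 6.03
ee_pos: [0.4925, -0.0578, 0.3294]
eef_rot: [0.013, 1.0, 0.0, 0.0]
force: [1.0, 0.3, 0.3]
width: 0.502
```

Request:
send_rows(
  plan=[
    {"tx": 18, "ty": 37, "tz": 0, "yaw": -0.024, "fingers": 0},
    {"tx": 18, "ty": 37, "tz": 0, "yaw": -0.024, "fingers": 0},
    {"tx": 18, "ty": 37, "tz": 0, "yaw": -0.024, "fingers": 0},
    {"tx": 18, "ty": 37, "tz": 0, "yaw": -0.024, "fingers": 0},
    {"tx": 18, "ty": 37, "tz": 0, "yaw": -0.024, "fingers": 0},
  ],
)

```text
time_s: 6.45
ee_pos: [0.5825, 0.1274, 0.3291]
eef_rot: [0.072, 0.997, 0.0, 0.0]
force: [0.0, -0.3, 0.7]
width: 0.498
```

Request:
send_rows(
  plan=[
    {"tx": 18, "ty": 37, "tz": 0, "yaw": 0, "fingers": 0},
    {"tx": 18, "ty": 37, "tz": 0, "yaw": 0, "fingers": 0},
    {"tx": 0, "ty": 0, "tz": 0, "yaw": 0, "fingers": 0},
    {"tx": 0, "ty": 0, "tz": 0, "yaw": 0, "fingers": 0},
    {"tx": 0, "ty": 0, "tz": 0, "yaw": 0, "fingers": 0},
  ],
)

```text
time_s: 6.87
ee_pos: [0.6178, 0.1989, 0.3289]
eef_rot: [0.072, 0.997, -0.0, -0.0]
force: [-0.2, -0.9, 0.7]
width: 0.505
```

Run:
```python
from h import *
st(); T=wtool(); im=shot('wrist','w3.png'); np.save('T3.npy',T); shot('top','t3.png'); shot('side','s3.png')
cv2.imwrite('pics/w3c.png',cv2.resize(cv2.cvtColor(im[60:330,110:510],cv2.COLOR_RGB2BGR),None,fx=2,fy=2,interpolation=cv2.INTER_CUBIC))
```

```text
6.87 [0.6178 0.1989 0.3289] yaw [0.1434 0.9897] F [-0.2 -0.9  0.7] w 0.505
```

View pics/w3c.png

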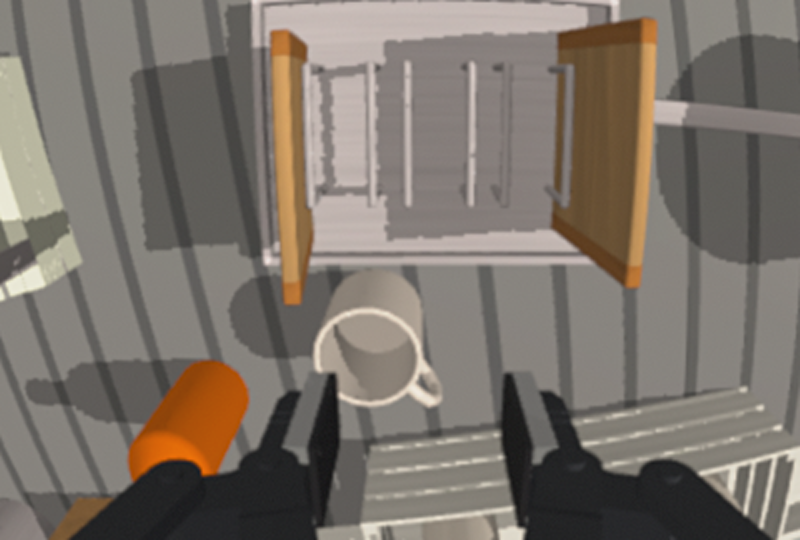

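Run:
```python
from h import *
T=np.load('T3.npy'); f=lambda u,v:(110+u/2,60+v/2)
for n,a,b in [('B',(282,31),(292,302)),('A',(649,20),(634,286))]:
    p,q=[wonz(f(*k),.153,T)[:2] for k in (a,b)]
    print(n,np.round([p,q,(p+q)/2],1).tolist(),'len',np.linalg.norm(p-q),'ang',np.degrees(np.arctan2(*(q-p)[::-1])))
C=[wonz(f(*k),.028,T)[:2] for k in [(256,2),(617,5),(266,262)]]; print('rack',np.round(C,1).tolist())
t=[[wonz(f(*k),.076,T)[:2] for k in p] for p in [[(309,65),(309,205)],[(370,65),(373,205)],[(406,62),(407,205)],[(471,62),(471,205)],[(506,62),(506,205)],[(568,67),(568,205)]]]
print('tines',np.round(t,1).tolist())
```

```text
B [[502.5, 144.5], [648.1, 122.3], [575.3, 133.4]] len 147.3054120697947 ang -8.63563833402465
A [[520.0, 334.8], [666.6, 315.0], [593.3, 324.9]] len 147.87498070750829 ang -7.669507006071951
rack [[463.5, 103.1], [500.7, 359.9], [656.4, 74.4]]
tines [[[519.1, 142.3], [609.4, 126.5]], [[525.8, 180.7], [615.9, 168.4]], [[527.4, 203.3], [619.2, 190.3]], [[533.0, 243.7], [625.0, 231.7]], [[535.6, 265.8], [628.2, 254.6]], [[542.9, 305.5], [633.5, 296.2]]]
```

Request:
send_rows(
  plan=[
    {"tx": -16.6, "ty": -13.3, "tz": -10, "yaw": 0, "fingers": 0},
    {"tx": -16.6, "ty": -13.3, "tz": -10, "yaw": 0, "fingers": 0},
    {"tx": -16.6, "ty": -13.3, "tz": -10, "yaw": 0, "fingers": 0},
    {"tx": -16.6, "ty": -13.3, "tz": -10, "yaw": 0, "fingers": 0},
    {"tx": -16.6, "ty": -13.3, "tz": -10, "yaw": 0, "fingers": 0},
  ],
)

```text
time_s: 7.43
ee_pos: [0.5339, 0.1312, 0.2793]
eef_rot: [0.073, 0.997, 0.0, 0.0]
force: [0.9, 0.1, 0.4]
width: 0.503
```

Request:
send_rows(
  plan=[
    {"tx": 0, "ty": 0, "tz": -28, "yaw": 0, "fingers": 0},
    {"tx": 0, "ty": 0, "tz": -28, "yaw": 0, "fingers": 0},
    {"tx": 0, "ty": 0, "tz": -28, "yaw": 0, "fingers": 0},
    {"tx": 0, "ty": 0, "tz": -20, "yaw": 0, "fingers": 0},
    {"tx": 0, "ty": 0, "tz": 0, "yaw": 0, "fingers": 0},
  ],
)

```text
time_s: 7.85
ee_pos: [0.533, 0.1314, 0.1721]
eef_rot: [0.073, 0.997, -0.001, -0.003]
force: [0.1, -0.8, -0.1]
width: 0.495
```

Run:
```python
from h import *
st(); T=wtool(); im=shot('wrist','w4.png'); np.save('T4.npy',T)
cv2.imwrite('pics/w4c.png',im[:,:,::-1])
```

```text
7.85 [0.533  0.1314 0.1721] yaw [0.1451 0.9894] F [ 0.1 -0.8 -0.1] w 0.495
```

View pics/w4c.png

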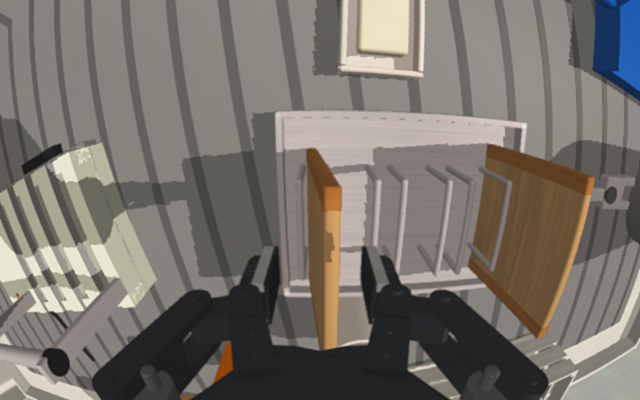

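Request:
send_rows(
  plan=[
    {"tx": 0, "ty": 0, "tz": -16, "yaw": 0, "fingers": 0},
    {"tx": 0, "ty": 0, "tz": -16, "yaw": 0, "fingers": 0},
    {"tx": 0, "ty": 0, "tz": -14, "yaw": 0, "fingers": 0},
    {"tx": 0, "ty": 0, "tz": 0, "yaw": 0, "fingers": 1},
    {"tx": 0, "ty": 0, "tz": 0, "yaw": 0, "fingers": 1},
  ],
  squeeze=25,
)

```text
time_s: 8.32
ee_pos: [0.5356, 0.1324, 0.1307]
eef_rot: [0.072, 0.997, 0.0, 0.001]
force: [-0.8, -0.1, -0.0]
width: 0.228
```

Request:
send_rows(
  plan=[
    {"tx": 0, "ty": 0, "tz": 0, "yaw": 0, "fingers": 1},
    {"tx": 0, "ty": 0, "tz": 0, "yaw": 0, "fingers": 1},
    {"tx": 0, "ty": 0, "tz": 0, "yaw": 0, "fingers": 1},
    {"tx": 0, "ty": 0, "tz": 0, "yaw": 0, "fingers": 1},
    {"tx": 0, "ty": 0, "tz": 0, "yaw": 0, "fingers": 1},
  ],
)

```text
time_s: 8.73
ee_pos: [0.536, 0.1325, 0.1312]
eef_rot: [0.072, 0.997, 0.0, 0.001]
force: [-1.0, -2.3, 7.6]
width: 0.119
```

Request:
send_rows(
  plan=[
    {"tx": 0, "ty": 0, "tz": 15, "yaw": 0, "fingers": 1},
    {"tx": 0, "ty": 0, "tz": 15, "yaw": 0, "fingers": 1},
    {"tx": 0, "ty": 0, "tz": 20, "yaw": 0, "fingers": 1},
    {"tx": 0, "ty": 0, "tz": 20, "yaw": 0, "fingers": 1},
    {"tx": 0, "ty": 0, "tz": 20, "yaw": 0, "fingers": 1},
  ],
)

```text
time_s: 9.15
ee_pos: [0.5349, 0.1326, 0.2209]
eef_rot: [0.072, 0.997, 0.0, 0.0]
force: [0.1, 1.0, -1.9]
width: 0.111
```

Request:
send_rows(
  plan=[
    {"tx": 0, "ty": 0, "tz": 25, "yaw": 0, "fingers": 1},
    {"tx": 0, "ty": 0, "tz": 25, "yaw": 0, "fingers": 1},
    {"tx": 0, "ty": 0, "tz": 20, "yaw": 0, "fingers": 1},
    {"tx": 0, "ty": 0, "tz": 0, "yaw": 0, "fingers": 1},
    {"tx": 0, "ty": 0, "tz": 0, "yaw": 0, "fingers": 1},
  ],
)

```text
time_s: 9.57
ee_pos: [0.5352, 0.1327, 0.2902]
eef_rot: [0.072, 0.997, 0.0, 0.001]
force: [-0.1, -0.9, -2.6]
width: 0.112
```

Run:
```python
from h import *
s=st(); print(s['torque']); a=shot('side','s5.png'); t=shot('top','t5.png')
cv2.imwrite('pics/s5c.png',cv2.resize(a[60:260,180:440,::-1],None,fx=3,fy=3,interpolation=cv2.INTER_CUBIC))
```

```text
9.57 [0.5352 0.1327 0.2902] yaw [0.1437 0.9896] F [-0.1 -0.9 -2.6] w 0.112
[-0.01340091  0.03307897  0.02381466]
```

View pics/s5c.png

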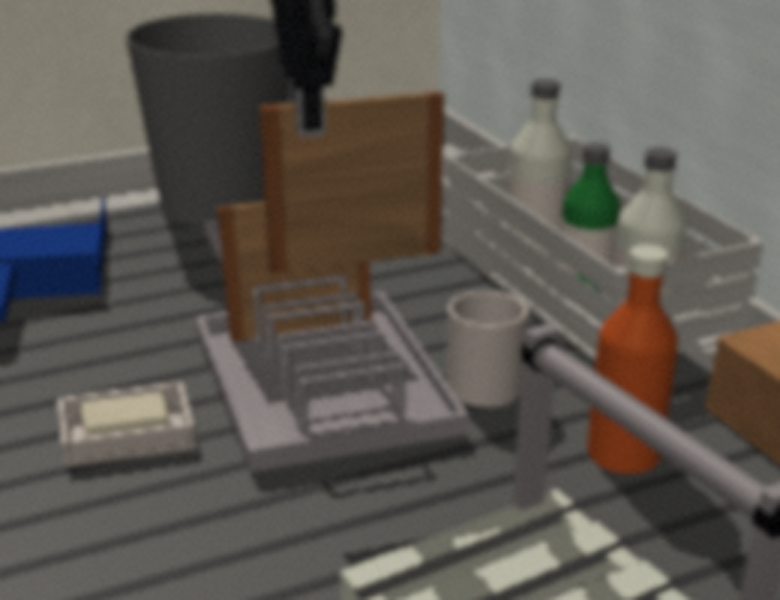

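```bash
cat >> h.py <<'E'
def onplane(n,uv,p0,nv):
    o,d=ray(n,uv); return o+d*((p0-o)@nv)/(d@nv)
def corners(n,uvs,T):
    # corners in held-board plane: (along forward -toolx, z) relative to TCP, mm
    r=[]
    for uv in uvs:
        p=onplane(n,uv,T[:3,3],T[:3,1])-T[:3,3]; r.append([-p@T[:3,0]*1000,p[2]*1000])
    return np.array(r)
E
python3 - <<'E'
from h import *
T=wtool(); r=corners('side',[(180+u/3,60+v/3) for u,v in [(262,103),(443,92),(441,253),(268,275)]],T); print(np.round(r,1))
for a,b in [(0,1),(3,2)]: d=r[b]-r[a]; print(np.hypot(*d),np.degrees(np.arctan2(d[1],d[0])))
for a,b in [(3,0),(2,1)]: d=r[b]-r[a]; print(np.hypot(*d),np.degrees(np.arctan2(d[0],d[1])))
E
```

```text
[[ -34.4   26.8]
 [ 114.3   23. ]
 [ 116.2 -118.9]
 [ -37.5 -118.9]]
148.7529524887592 -1.4845777332195986
153.6232956239304 -0.026920584171019994
145.73832739422863 1.1920196288456852
141.93765952553875 -0.7623259332369472
```

Request:
send_rows(
  plan=[
    {"tx": -20.7, "ty": -30.3, "tz": 0, "yaw": 0.0241, "fingers": 1},
    {"tx": -20.7, "ty": -30.3, "tz": 0, "yaw": 0.0241, "fingers": 1},
    {"tx": -20.7, "ty": -30.3, "tz": 0, "yaw": 0.0241, "fingers": 1},
    {"tx": -20.7, "ty": -30.3, "tz": 0, "yaw": 0.0241, "fingers": 1},
    {"tx": -20.7, "ty": -30.3, "tz": 0, "yaw": 0.0241, "fingers": 1},
  ],
)

```text
time_s: 10.08
ee_pos: [0.4297, -0.0198, 0.288]
eef_rot: [0.011, 1.0, 0.0, -0.001]
force: [-0.2, -1.5, -1.8]
width: 0.108
```

Request:
send_rows(
  plan=[
    {"tx": -20.7, "ty": -30.3, "tz": 0, "yaw": 0.0241, "fingers": 1},
    {"tx": -20.7, "ty": -30.3, "tz": 0, "yaw": 0.0241, "fingers": 1},
    {"tx": -20.7, "ty": -30.3, "tz": 0, "yaw": 0.0241, "fingers": 1},
    {"tx": -20.7, "ty": -30.3, "tz": 0, "yaw": 0.0241, "fingers": 1},
    {"tx": -20.7, "ty": -30.3, "tz": 0, "yaw": 0.0241, "fingers": 1},
  ],
)

```text
time_s: 10.5
ee_pos: [0.3263, -0.1711, 0.2883]
eef_rot: [-0.049, 0.999, 0.001, -0.001]
force: [1.1, -0.0, -1.9]
width: 0.112
```

Request:
send_rows(
  plan=[
    {"tx": 0, "ty": 0, "tz": -28, "yaw": 0, "fingers": 1},
    {"tx": 0, "ty": 0, "tz": -28, "yaw": 0, "fingers": 1},
    {"tx": 0, "ty": 0, "tz": -28, "yaw": 0, "fingers": 1},
    {"tx": 0, "ty": 0, "tz": -28, "yaw": 0, "fingers": 1},
    {"tx": 0, "ty": 0, "tz": -26, "yaw": 0, "fingers": 1},
  ],
)

```text
time_s: 10.92
ee_pos: [0.327, -0.1698, 0.1491]
eef_rot: [-0.048, 0.999, 0.001, -0.001]
force: [0.7, -0.6, -1.8]
width: 0.111
```

Request:
send_rows(
  plan=[
    {"tx": 0, "ty": 0, "tz": 0, "yaw": 0, "fingers": 1},
    {"tx": 0, "ty": 0, "tz": 0, "yaw": 0, "fingers": 1},
    {"tx": 0, "ty": 0, "tz": 0, "yaw": 0, "fingers": 1},
    {"tx": 0, "ty": 0, "tz": 0, "yaw": 0, "fingers": 1},
    {"tx": 0, "ty": 0, "tz": 0, "yaw": 0, "fingers": 1},
  ],
)

```text
time_s: 11.33
ee_pos: [0.3286, -0.1707, 0.1524]
eef_rot: [-0.048, 0.999, -0.001, 0.001]
force: [0.1, -0.5, -1.8]
width: 0.106
```

```bash
cat >> h.py <<'E'
O=np.array([553.3,-230.0]); TH=.0970
def dry(p):  # world m -> dryer mm
    p=np.array(p)*1000; d=p[:2]-O; c,s=np.cos(TH),np.sin(TH); return np.round([c*d[0]+s*d[1],-s*d[0]+c*d[1],p[2]],1)
E
python3 - <<'E'
from h import *
s=st(); print(dry(s['ee_pos']), np.degrees(np.arctan2(*wtool()[:2,1][::-1])))
a=shot('side','s6.png'); w=shot('wrist','w6.png')
cv2.imwrite('pics/s6c.png',cv2.resize(a[100:400,120:500,::-1],None,fx=2,fy=2,interpolation=cv2.INTER_CUBIC))
E
```

```text
11.33 [ 0.3286 -0.1707  0.1524] yaw [-0.0967  0.9953] F [ 0.1 -0.5 -1.8] w 0.106
[-217.9   80.7  152.4] 95.54746891356861
```

View pics/s6c.png

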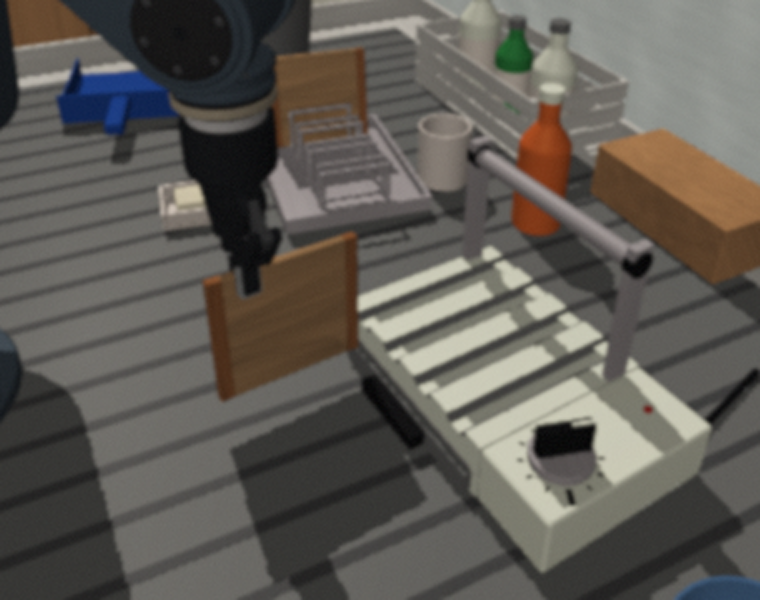

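Request:
send_rows(
  plan=[
    {"tx": 7, "ty": 0.7, "tz": 0, "yaw": 0, "fingers": 1},
    {"tx": 4, "ty": 0.4, "tz": 4, "yaw": 0, "fingers": 1},
    {"tx": 4, "ty": 0.4, "tz": 4, "yaw": 0, "fingers": 1},
    {"tx": 4, "ty": 0.4, "tz": 4, "yaw": 0, "fingers": 1},
    {"tx": 4, "ty": 0.4, "tz": 4, "yaw": 0, "fingers": 1},
  ],
)

```text
time_s: 11.85
ee_pos: [0.3514, -0.168, 0.1677]
eef_rot: [-0.048, 0.999, 0.0, -0.0]
force: [-1.1, -0.7, -3.2]
width: 0.11
```

Request:
send_rows(
  plan=[
    {"tx": 4, "ty": 0.4, "tz": 4, "yaw": 0, "fingers": 1},
    {"tx": 4, "ty": 0.4, "tz": 4, "yaw": 0, "fingers": 1},
    {"tx": 4, "ty": 0.4, "tz": 4, "yaw": 0, "fingers": 1},
    {"tx": 4, "ty": 0.4, "tz": 4, "yaw": 0, "fingers": 1},
    {"tx": 4, "ty": 0.4, "tz": 4, "yaw": 0, "fingers": 1},
  ],
)

```text
time_s: 12.27
ee_pos: [0.3714, -0.166, 0.1877]
eef_rot: [-0.048, 0.999, 0.0, -0.0]
force: [-1.1, -0.4, -2.8]
width: 0.106
```

Run:
```python
from h import *
s=st(); print(dry(s['ee_pos']), np.degrees(np.arctan2(*wtool()[:2,1][::-1])))
a=shot('side','s7.png')
cv2.imwrite('pics/s7c.png',cv2.resize(a[170:330,200:400,::-1],None,fx=4,fy=4,interpolation=cv2.INTER_CUBIC)[:600])
```

```text
12.27 [ 0.3714 -0.166   0.1877] yaw [-0.0967  0.9953] F [-1.1 -0.4 -2.8] w 0.106
[-174.8   81.3  187.7] 95.54648112510657
```

View pics/s7c.png

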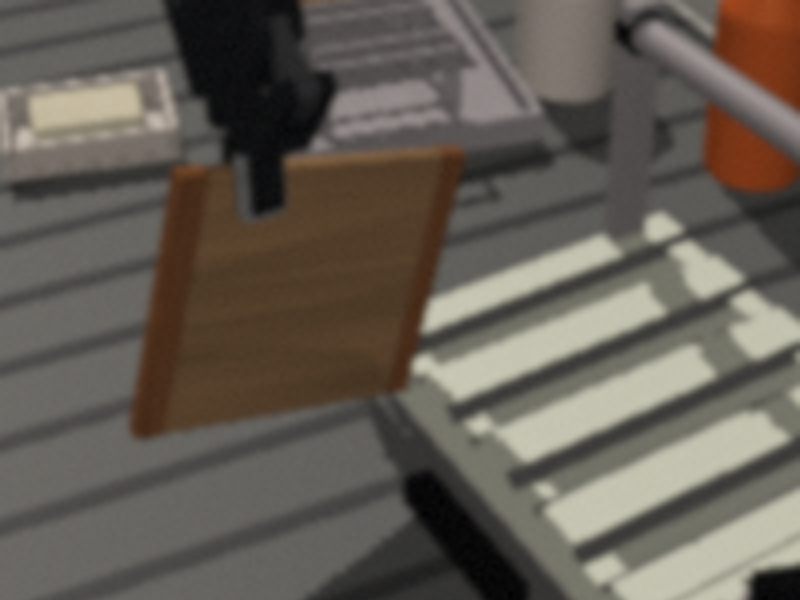

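```bash
cat >> h.py <<'E'
def tilt(uvs,T=None):
    T=wtool() if T is None else T; r=corners('side',uvs,T); print(np.round(r,1).tolist())
    print([round(np.degrees(np.arctan2(-(r[b]-r[a])[1],(r[b]-r[a])[0])),1) for a,b in ((0,1),(3,2))],[round(np.degrees(np.arctan2(*(r[b]-r[a]))),1) for a,b in ((3,0),(2,1))])
E
python3 - <<'E'
from h import *
tilt([(200+u/4,170+v/4) for u,v in [(172,165),(463,148),(405,388),(133,435)]])
E
```

```text
[[-37.0, 33.4], [110.1, -7.8], [75.6, -145.1], [-69.9, -106.2]]
[np.float64(15.6), np.float64(15.0)] [np.float64(13.3), np.float64(14.1)]
```

Request:
send_rows(
  plan=[
    {"tx": -4, "ty": -0.7, "tz": 12, "yaw": 0, "fingers": 1},
    {"tx": 0, "ty": 0, "tz": 21, "yaw": 0, "fingers": 1},
    {"tx": 27, "ty": 2.6, "tz": 0, "yaw": 0, "fingers": 1},
    {"tx": 27, "ty": 2.6, "tz": 0, "yaw": 0, "fingers": 1},
    {"tx": 27, "ty": 2.6, "tz": 0, "yaw": 0, "fingers": 1},
  ],
)

```text
time_s: 12.73
ee_pos: [0.4496, -0.159, 0.221]
eef_rot: [-0.048, 0.999, -0.0, 0.001]
force: [0.2, -0.6, -1.7]
width: 0.112
```

Request:
send_rows(
  plan=[
    {"tx": 26, "ty": 2.5, "tz": 0, "yaw": 0, "fingers": 1},
    {"tx": 0, "ty": 0, "tz": 0, "yaw": 0, "fingers": 1},
    {"tx": 0, "ty": 0, "tz": 0, "yaw": 0, "fingers": 1},
    {"tx": 0, "ty": 0, "tz": 0, "yaw": 0, "fingers": 1},
    {"tx": 0, "ty": 0, "tz": 0, "yaw": 0, "fingers": 1},
  ],
)

```text
time_s: 13.15
ee_pos: [0.4734, -0.1565, 0.2203]
eef_rot: [-0.048, 0.999, 0.0, -0.0]
force: [-0.3, -0.1, -0.9]
width: 0.113
```

Run:
```python
from h import *
s=st(); print(dry(s['ee_pos'])); np.save('T8.npy',wtool())
w=shot('wrist','w8.png'); cv2.imwrite('pics/w8c.png',cv2.resize(w[100:330,220:520,::-1],None,fx=2,fy=2))
```

```text
13.15 [ 0.4734 -0.1565  0.2203] yaw [-0.0962  0.9954] F [-0.3 -0.1 -0.9] w 0.113
[-72.4  80.9 220.3]
```

View pics/w8c.png

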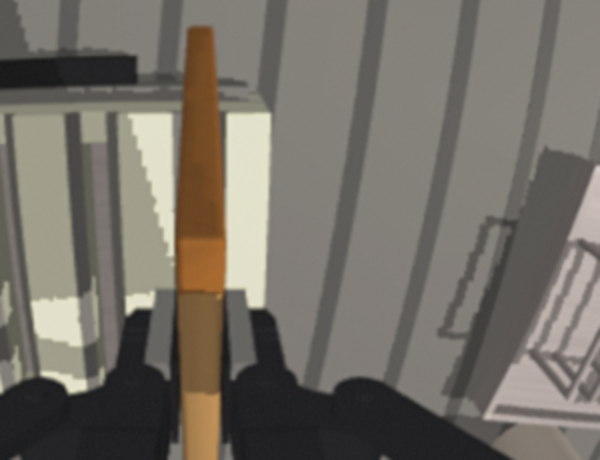

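Request:
send_rows(
  plan=[
    {"tx": 0, "ty": 0, "tz": -10, "yaw": 0, "fingers": 1},
    {"tx": 0, "ty": 0, "tz": -10, "yaw": 0, "fingers": 1},
    {"tx": 0, "ty": 0, "tz": -10, "yaw": 0, "fingers": 1},
    {"tx": 0, "ty": 0, "tz": -5, "yaw": 0, "fingers": 1},
    {"tx": 0, "ty": 0, "tz": 0, "yaw": 0, "fingers": 1},
  ],
)

```text
time_s: 13.62
ee_pos: [0.4732, -0.1562, 0.1836]
eef_rot: [-0.048, 0.999, 0.001, -0.001]
force: [-0.5, 0.3, -1.8]
width: 0.109
```

Request:
send_rows(
  plan=[
    {"tx": 0, "ty": 0, "tz": -4, "yaw": 0, "fingers": 1},
    {"tx": 0, "ty": 0, "tz": 0, "yaw": 0, "fingers": 1},
    {"tx": 0, "ty": 0, "tz": 0, "yaw": 0, "fingers": 1},
    {"tx": 0, "ty": 0, "tz": 0, "yaw": 0, "fingers": 1},
    {"tx": 0, "ty": 0, "tz": 0, "yaw": 0, "fingers": 1},
  ],
)

```text
time_s: 14.03
ee_pos: [0.4742, -0.1565, 0.1816]
eef_rot: [-0.048, 0.999, -0.0, 0.0]
force: [-0.2, -0.2, -2.1]
width: 0.114
```

Request:
send_rows(
  plan=[
    {"tx": 11, "ty": 1.1, "tz": 0, "yaw": 0, "fingers": 1},
    {"tx": 11, "ty": 1.1, "tz": 0, "yaw": 0, "fingers": 1},
    {"tx": 11, "ty": 1.1, "tz": 0, "yaw": 0, "fingers": 1},
    {"tx": 11, "ty": 1, "tz": -1, "yaw": 0, "fingers": 1},
    {"tx": 11, "ty": 1, "tz": -1, "yaw": 0, "fingers": 1},
  ],
)

```text
time_s: 14.45
ee_pos: [0.5297, -0.1511, 0.1795]
eef_rot: [-0.048, 0.999, -0.0, 0.0]
force: [0.1, 0.0, -2.3]
width: 0.116
```

Request:
send_rows(
  plan=[
    {"tx": 5, "ty": 0.5, "tz": -1, "yaw": 0, "fingers": 1},
    {"tx": 5, "ty": 0.5, "tz": 0, "yaw": 0, "fingers": 1},
    {"tx": 0, "ty": 0, "tz": 0, "yaw": 0, "fingers": 1},
    {"tx": 0, "ty": 0, "tz": 0, "yaw": 0, "fingers": 1},
    {"tx": 0, "ty": 0, "tz": 0, "yaw": 0, "fingers": 1},
  ],
)

```text
time_s: 14.87
ee_pos: [0.5387, -0.1502, 0.1784]
eef_rot: [-0.048, 0.999, 0.0, -0.0]
force: [-0.6, 0.9, -1.3]
width: 0.111
```

Run:
```python
from h import *
s=st(); print(dry(s['ee_pos']),s['torque'])
```

```text
14.87 [ 0.5387 -0.1502  0.1784] yaw [-0.0965  0.9953] F [-0.6  0.9 -1.3] w 0.111
[ -6.8  80.8 178.4] [0.03635055 0.04532884 0.00164736]
```

Request:
send_rows(
  plan=[
    {"tx": 0, "ty": 0, "tz": -3, "yaw": 0, "fingers": 1},
    {"tx": -4, "ty": -0.4, "tz": -3.5, "yaw": 0, "fingers": 1},
    {"tx": -4, "ty": -0.4, "tz": -3.5, "yaw": 0, "fingers": 1},
    {"tx": -4, "ty": -0.4, "tz": -3.5, "yaw": 0, "fingers": 1},
    {"tx": -4, "ty": -0.4, "tz": -3.5, "yaw": 0, "fingers": 1},
  ],
)

```text
time_s: 15.28
ee_pos: [0.524, -0.1526, 0.1638]
eef_rot: [-0.048, 0.999, -0.001, 0.002]
force: [1.5, 1.6, 44.9]
width: 0.115
```

Request:
send_rows(
  plan=[
    {"tx": -4, "ty": -0.3, "tz": -3.5, "yaw": 0, "fingers": 1},
    {"tx": -4, "ty": -0.3, "tz": -3.5, "yaw": 0, "fingers": 1},
    {"tx": -4, "ty": -0.4, "tz": -3.5, "yaw": 0, "fingers": 1},
    {"tx": -4, "ty": -0.4, "tz": -3.5, "yaw": 0, "fingers": 1},
    {"tx": -1, "ty": 0, "tz": -1, "yaw": 0, "fingers": 1},
  ],
)

```text
time_s: 15.7
ee_pos: [0.5152, -0.1549, 0.1545]
eef_rot: [-0.047, 0.999, -0.004, 0.013]
force: [22.6, 9.7, 56.2]
width: 0.111
```

Run:
```python
from h import *
s=st(); print(dry(s['ee_pos']),s['torque'])
a=shot('side','s9.png')
cv2.imwrite('pics/s9c.png',cv2.resize(a[120:370,240:490,::-1],None,fx=2.4,fy=2.4,interpolation=cv2.INTER_CUBIC))
```

```text
15.7 [ 0.5152 -0.1549  0.1545] yaw [-0.0947  0.9955] F [22.6  9.7 56.2] w 0.111
[-30.6  78.5 154.5] [ 2.37529741 -3.55131722 -0.11044924]
```

View pics/s9c.png

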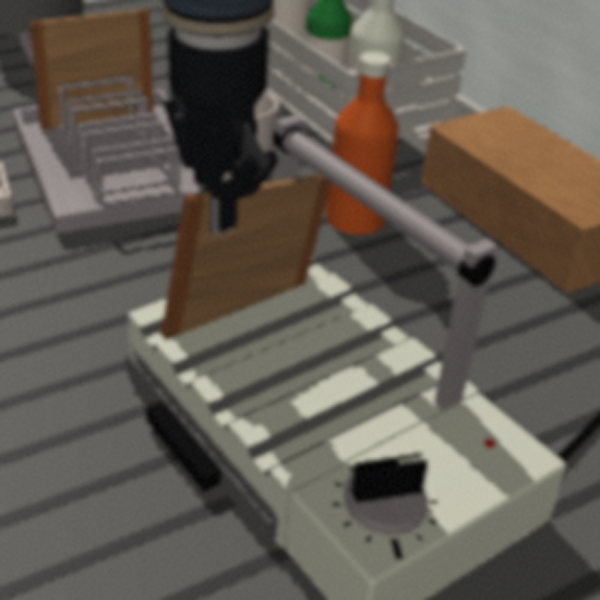

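Run:
```python
from h import *
T=wtool(); r=corners('side',[(240+u/2.4,120+v/2.4) for u,v in [(190,198),(327,177),(302,283),(165,333)]],T); d=dry(T[:3,3]); print(np.round(r,1)); print(np.round(r+[d[0],d[2]],1))
```

```text
[[-26.   35.5]
 [116.9  10.3]
 [ 95.8 -99.7]
 [-53.6 -94. ]]
[[-56.7 190. ]
 [ 86.2 164.8]
 [ 65.1  54.8]
 [-84.3  60.5]]
```

Request:
send_rows(
  plan=[
    {"tx": 4, "ty": 0.4, "tz": 8, "yaw": 0, "fingers": 1},
    {"tx": 8, "ty": 0.8, "tz": 4, "yaw": 0, "fingers": 1},
    {"tx": 7, "ty": 0.7, "tz": 0, "yaw": 0, "fingers": 1},
    {"tx": 0, "ty": 0, "tz": 0, "yaw": 0, "fingers": 1},
    {"tx": 0, "ty": 0, "tz": 0, "yaw": 0, "fingers": 1},
  ],
)

```text
time_s: 16.17
ee_pos: [0.5246, -0.1511, 0.1571]
eef_rot: [-0.048, 0.999, 0.0, -0.001]
force: [-0.2, -0.8, -1.8]
width: 0.112
```

Run:
```python
from h import *
s=st(); print(dry(s['ee_pos']),s['torque'])
```

```text
16.17 [ 0.5246 -0.1511  0.1571] yaw [-0.0968  0.9953] F [-0.2 -0.8 -1.8] w 0.112
[-20.9  81.3 157.1] [-0.14323273 -0.09444668 -0.0300991 ]
```

Request:
send_rows(
  plan=[
    {"tx": 0, "ty": 0, "tz": -4, "yaw": 0, "fingers": 1},
    {"tx": -2, "ty": -0.2, "tz": -3, "yaw": 0, "fingers": 1},
    {"tx": -3, "ty": -0.3, "tz": -3, "yaw": 0, "fingers": 1},
    {"tx": -3, "ty": -0.3, "tz": -3, "yaw": 0, "fingers": 1},
    {"tx": 0, "ty": 0, "tz": 0, "yaw": 0, "fingers": 1},
  ],
)

```text
time_s: 16.58
ee_pos: [0.5148, -0.1523, 0.1462]
eef_rot: [-0.048, 0.999, 0.0, -0.002]
force: [-18.4, -0.2, 29.3]
width: 0.115
```

Run:
```python
from h import *
s=st(); print(dry(s['ee_pos']),s['torque'])
```

```text
16.58 [ 0.5148 -0.1523  0.1462] yaw [-0.0968  0.9953] F [-18.4  -0.2  29.3] w 0.115
[-30.8  81.1 146.2] [0.36574212 2.55915789 0.23342467]
```

Request:
send_rows(
  plan=[
    {"tx": -3, "ty": -0.3, "tz": -1, "yaw": 0, "fingers": 1},
    {"tx": -3, "ty": -0.3, "tz": -1, "yaw": 0, "fingers": 1},
    {"tx": -2, "ty": -0.2, "tz": -1, "yaw": 0, "fingers": 1},
    {"tx": 0, "ty": 0, "tz": -1, "yaw": 0, "fingers": 1},
    {"tx": 0, "ty": 0, "tz": 0, "yaw": 0, "fingers": 1},
  ],
)

```text
time_s: 17.0
ee_pos: [0.5081, -0.1529, 0.1413]
eef_rot: [-0.048, 0.999, 0.0, -0.001]
force: [-8.9, 0.5, 12.9]
width: 0.113
```

Run:
```python
from h import *
s=st(); print(dry(s['ee_pos']),s['torque'])
a=shot('side','s10.png')
cv2.imwrite('pics/s10c.png',cv2.resize(a[120:320,240:440,::-1],None,fx=3,fy=3,interpolation=cv2.INTER_CUBIC))
```

```text
17.0 [ 0.5081 -0.1529  0.1413] yaw [-0.0967  0.9953] F [-8.9  0.5 12.9] w 0.113
[-37.5  81.1 141.3] [0.40415863 0.84393408 0.23022832]
```

View pics/s10c.png

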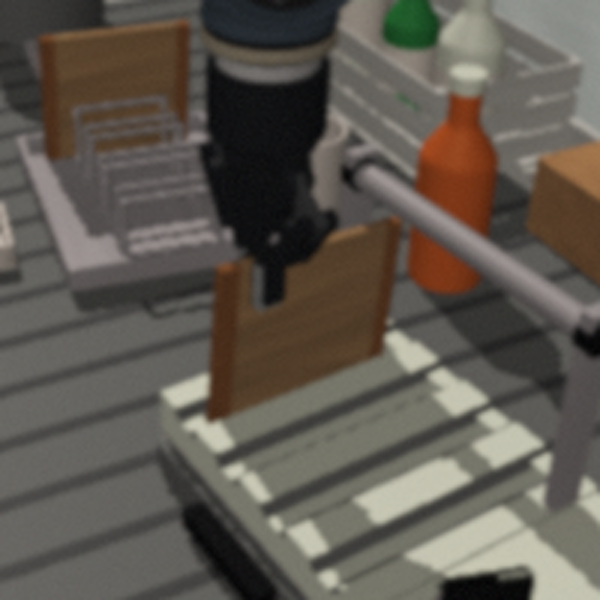

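Run:
```python
from h import *
T=wtool(); r=corners('side',[(240+u/3,120+v/3) for u,v in [(217,266),(399,219)]],T); d=dry(T[:3,3]); r=r+[d[0],d[2]]; print(np.round(r,1)); print(np.degrees(np.arctan2(r[0,1]-r[1,1],150)))
```

```text
[[-71.7 179.3]
 [ 79.  167.5]]
4.521253188395213
```

Request:
send_rows(
  plan=[
    {"tx": 0, "ty": 0, "tz": 0, "yaw": 0, "fingers": 0.3},
    {"tx": 0, "ty": 0, "tz": 0, "yaw": 0, "fingers": 0.3},
    {"tx": 0, "ty": 0, "tz": 0, "yaw": 0, "fingers": 0.3},
    {"tx": 0, "ty": 0, "tz": 20, "yaw": 0, "fingers": 0.3},
    {"tx": 0, "ty": 0, "tz": 30, "yaw": 0, "fingers": 0.3},
  ],
)

```text
time_s: 17.47
ee_pos: [0.5076, -0.1524, 0.1892]
eef_rot: [-0.048, 0.999, 0.001, -0.003]
force: [0.3, 0.0, 0.2]
width: 0.352
```

Request:
send_rows(
  plan=[
    {"tx": -10, "ty": -1, "tz": 0, "yaw": 0, "fingers": 1},
    {"tx": -5, "ty": -0.5, "tz": 0, "yaw": 0, "fingers": 1},
    {"tx": 0, "ty": 0, "tz": 0, "yaw": 0, "fingers": 1},
    {"tx": 0, "ty": 0, "tz": 0, "yaw": 0, "fingers": 1},
    {"tx": 0, "ty": 0, "tz": 0, "yaw": 0, "fingers": 1},
  ],
)

```text
time_s: 17.88
ee_pos: [0.4938, -0.1543, 0.1904]
eef_rot: [-0.048, 0.999, 0.0, -0.001]
force: [-0.6, 0.1, 0.2]
width: -0.001
```

Request:
send_rows(
  plan=[
    {"tx": 0, "ty": 0, "tz": -4, "yaw": 0, "fingers": 1},
    {"tx": 0, "ty": 0, "tz": -4, "yaw": 0, "fingers": 1},
    {"tx": 0, "ty": 0, "tz": -4, "yaw": 0, "fingers": 1},
    {"tx": 0, "ty": 0, "tz": -3, "yaw": 0, "fingers": 1},
    {"tx": 0, "ty": 0, "tz": 0, "yaw": 0, "fingers": 1},
  ],
)

```text
time_s: 18.3
ee_pos: [0.4937, -0.1542, 0.1753]
eef_rot: [-0.048, 0.999, 0.0, -0.001]
force: [0.6, 1.0, 0.4]
width: -0.001
```

Request:
send_rows(
  plan=[
    {"tx": 0, "ty": 0, "tz": -3, "yaw": 0, "fingers": 1},
    {"tx": 0, "ty": 0, "tz": -1, "yaw": 0, "fingers": 1},
    {"tx": 0, "ty": 0, "tz": -1, "yaw": 0, "fingers": 1},
    {"tx": 0, "ty": 0, "tz": 0, "yaw": 0, "fingers": 1},
    {"tx": 0, "ty": 0, "tz": 0, "yaw": 0, "fingers": 1},
  ],
)

```text
time_s: 18.72
ee_pos: [0.4941, -0.1544, 0.1714]
eef_rot: [-0.048, 0.999, -0.0, 0.0]
force: [-0.5, 1.0, 0.5]
width: -0.001
```

Request:
send_rows(
  plan=[
    {"tx": 0, "ty": 0, "tz": -1, "yaw": 0, "fingers": 1},
    {"tx": 0, "ty": 0, "tz": -1, "yaw": 0, "fingers": 1},
    {"tx": 0, "ty": 0, "tz": 0, "yaw": 0, "fingers": 1},
    {"tx": 0, "ty": 0, "tz": 0, "yaw": 0, "fingers": 1},
    {"tx": 0, "ty": 0, "tz": 0, "yaw": 0, "fingers": 1},
  ],
)

```text
time_s: 19.13
ee_pos: [0.4942, -0.1546, 0.17]
eef_rot: [-0.048, 0.999, -0.0, 0.0]
force: [-3.4, -0.3, 8.5]
width: 0.001
```

Request:
send_rows(
  plan=[
    {"tx": 0, "ty": 0, "tz": 15, "yaw": 0, "fingers": 1},
    {"tx": 0, "ty": 0, "tz": 38, "yaw": 0, "fingers": 0},
    {"tx": 0, "ty": 0, "tz": 40, "yaw": 0, "fingers": 0},
    {"tx": 0, "ty": 0, "tz": 40, "yaw": 0, "fingers": 0},
    {"tx": 0, "ty": 0, "tz": 0, "yaw": 0, "fingers": 0},
  ],
)

```text
time_s: 19.55
ee_pos: [0.4963, -0.1553, 0.3098]
eef_rot: [-0.048, 0.999, -0.002, 0.005]
force: [0.4, -0.3, 1.0]
width: 0.499
```

Run:
```python
from h import *
a=cv2.imread('pics/t0.png'); shot('top','t11.png'); b=cv2.imread('pics/t11.png')
for n,i in(('t0',a),('t11',b)):
    h=cv2.cvtColor(i[140:240,138:195],cv2.COLOR_BGR2HSV); m=cv2.inRange(h,(8,110,60),(22,255,255)); n_,l,s,c=cv2.connectedComponentsWithStats(m); k=1+np.argmax(s[1:,4]); print(n,s[k],c[k])
# dryer board top
h=cv2.cvtColor(b[135:250,335:500],cv2.COLOR_BGR2HSV); m=cv2.inRange(h,(8,110,60),(22,255,255)); n_,l,s,c=cv2.connectedComponentsWithStats(m)
for k in range(1,n_):
    if s[k][4]>20: print('dryer',s[k]+[335,135,0,0,0])
```

```text
t0 [   7    9   38   68 1494] [23.39223561 44.55488621]
t11 [ 19  13  23  68 649] [28.35747304 46.91063174]
dryer [360 179  11  27 190]
```

Request:
send_rows(
  plan=[
    {"tx": 5, "ty": 39.7, "tz": 0, "yaw": -0.02, "fingers": 0},
    {"tx": 5, "ty": 39.7, "tz": 0, "yaw": -0.02, "fingers": 0},
    {"tx": 5, "ty": 39.7, "tz": 0, "yaw": -0.02, "fingers": 0},
    {"tx": 5, "ty": 39.7, "tz": 0, "yaw": -0.02, "fingers": 0},
    {"tx": 5, "ty": 39.7, "tz": 0, "yaw": -0.02, "fingers": 0},
  ],
)

```text
time_s: 20.02
ee_pos: [0.5186, 0.046, 0.3013]
eef_rot: [0.002, 1.0, -0.0, -0.001]
force: [1.6, -0.4, 0.2]
width: 0.5
```

Request:
send_rows(
  plan=[
    {"tx": 5, "ty": 39.7, "tz": 0, "yaw": -0.02, "fingers": 0},
    {"tx": 5, "ty": 39.7, "tz": 0, "yaw": -0.02, "fingers": 0},
    {"tx": 5, "ty": 39.7, "tz": 0, "yaw": -0.02, "fingers": 0},
    {"tx": 5, "ty": 39.7, "tz": 0, "yaw": -0.02, "fingers": 0},
    {"tx": 5, "ty": 39.7, "tz": 0, "yaw": -0.02, "fingers": 0},
  ],
)

```text
time_s: 20.43
ee_pos: [0.5436, 0.2446, 0.3011]
eef_rot: [0.052, 0.999, -0.0, -0.001]
force: [0.6, -0.6, 0.1]
width: 0.502
```

Request:
send_rows(
  plan=[
    {"tx": 4, "ty": 39.7, "tz": 0, "yaw": -0.02, "fingers": 0},
    {"tx": 4, "ty": 39.7, "tz": 0, "yaw": -0.02, "fingers": 0},
    {"tx": 0, "ty": 0, "tz": 0, "yaw": 0, "fingers": 0},
    {"tx": 0, "ty": 0, "tz": 0, "yaw": 0, "fingers": 0},
    {"tx": 0, "ty": 0, "tz": 0, "yaw": 0, "fingers": 0},
  ],
)

```text
time_s: 20.85
ee_pos: [0.5518, 0.3216, 0.3012]
eef_rot: [0.071, 0.997, -0.001, -0.001]
force: [-0.1, 0.4, -0.2]
width: 0.5
```

Run:
```python
from h import *
s=st(); T=wtool(); w=shot('wrist','w12.png'); np.save('T12.npy',T)
h=cv2.cvtColor(w,cv2.COLOR_RGB2HSV); m=cv2.inRange(h,(8,100,60),(24,255,255)); n_,l,st_,c=cv2.connectedComponentsWithStats(m)
for k in range(1,n_):
    if st_[k][4]>200: print(st_[k])
for p in [(520.0,334.8),(666.6,315.0),(593.3,324.9)]: print(np.round(wproj([*p,153],T),0))
cv2.imwrite('pics/w12c.png',w[:,:,::-1])
```

```text
20.85 [0.5518 0.3216 0.3012] yaw [0.1423 0.9898] F [-0.1  0.4 -0.2] w 0.5
[ 596    0   44   85 3159]
[ 297  130   26  150 3114]
[   0  164   70  100 4076]
[ 101  283   80   81 1885]
[179 360  38  40 721]
[329. 148.]
[329. 281.]
[329. 221.]
```

```bash
python3 -c "
import cv2
i=cv2.imread('pics/w12.png')[110:300,230:420]; cv2.imwrite('pics/w12z.png',cv2.resize(i,None,fx=3,fy=3,interpolation=cv2.INTER_CUBIC))"
```

View pics/w12z.png

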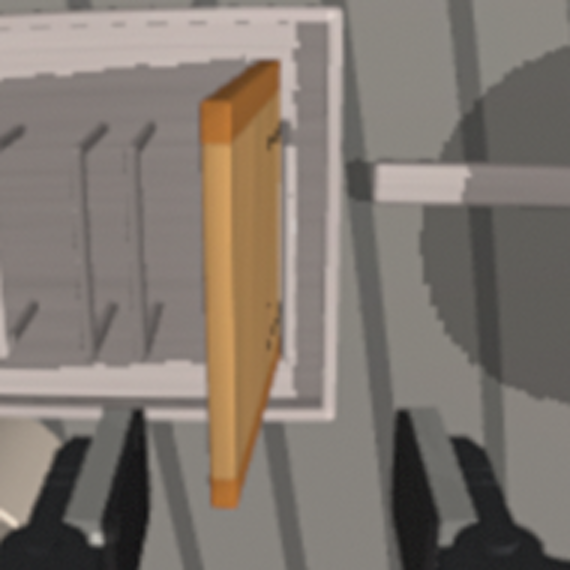

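Run:
```python
from h import *
T=np.load('T12.npy'); f=lambda u,v:(230+u/3,110+v/3)
p,q=[wonz(f(*k),.153,T)[:2] for k in ((217,101),(225,506))]
print(p,q,(p+q)/2,np.linalg.norm(p-q),np.degrees(np.arctan2(*(q-p)[::-1])))
print('bottom right front',wonz(f(280,62),.014,T), 'rear bottom',wonz(f(281,355),.014,T))
```

```text
[511.8560773  310.37907853] [659.35458885 289.25767168] [585.60533307 299.81837511] 149.0031031084296 -8.149208164787925
bottom right front [517.03917444 331.25574891  14.        ] rear bottom [662.64662235 311.34730638  14.        ]
```

Request:
send_rows(
  plan=[
    {"tx": -4.7, "ty": -8.3, "tz": -10, "yaw": 0, "fingers": 0},
    {"tx": 0, "ty": 0, "tz": -35, "yaw": 0, "fingers": 0},
    {"tx": 0, "ty": 0, "tz": -35, "yaw": 0, "fingers": 0},
    {"tx": 0, "ty": 0, "tz": -35, "yaw": 0, "fingers": 0},
    {"tx": 0, "ty": 0, "tz": -15, "yaw": 0, "fingers": 0},
  ],
)

```text
time_s: 21.32
ee_pos: [0.5458, 0.3113, 0.1679]
eef_rot: [0.072, 0.997, -0.001, -0.002]
force: [0.4, 0.4, -1.2]
width: 0.499
```

Request:
send_rows(
  plan=[
    {"tx": 0, "ty": 0, "tz": -17, "yaw": 0, "fingers": 0},
    {"tx": 0, "ty": 0, "tz": -17, "yaw": 0, "fingers": 0},
    {"tx": 0, "ty": 0, "tz": -16, "yaw": 0, "fingers": 0},
    {"tx": 0, "ty": 0, "tz": 0, "yaw": 0, "fingers": 0},
    {"tx": 0, "ty": 0, "tz": 0, "yaw": 0, "fingers": 0},
  ],
)

```text
time_s: 21.73
ee_pos: [0.5473, 0.3125, 0.1222]
eef_rot: [0.072, 0.997, -0.0, -0.0]
force: [0.3, -0.7, 0.9]
width: 0.499
```

Request:
send_rows(
  plan=[
    {"tx": 0, "ty": 0, "tz": 0, "yaw": 0, "fingers": 1},
    {"tx": 0, "ty": 0, "tz": 0, "yaw": 0, "fingers": 1},
    {"tx": 0, "ty": 0, "tz": 0, "yaw": 0, "fingers": 1},
    {"tx": 0, "ty": 0, "tz": 0, "yaw": 0, "fingers": 1},
    {"tx": 0, "ty": 0, "tz": 0, "yaw": 0, "fingers": 1},
  ],
  squeeze=25,
)

```text
time_s: 22.15
ee_pos: [0.5478, 0.3141, 0.1234]
eef_rot: [0.072, 0.997, 0.0, 0.001]
force: [-0.1, 0.6, 6.3]
width: 0.116
```

Request:
send_rows(
  plan=[
    {"tx": 0, "ty": 0, "tz": 0, "yaw": 0, "fingers": 1},
    {"tx": 0, "ty": 0, "tz": 0, "yaw": 0, "fingers": 1},
    {"tx": 0, "ty": 0, "tz": 0, "yaw": 0, "fingers": 1},
    {"tx": 0, "ty": 0, "tz": 0, "yaw": 0, "fingers": 1},
    {"tx": 0, "ty": 0, "tz": 0, "yaw": 0, "fingers": 1},
  ],
)

```text
time_s: 22.57
ee_pos: [0.5478, 0.3141, 0.1234]
eef_rot: [0.071, 0.997, 0.0, 0.001]
force: [-1.0, 1.1, 5.9]
width: 0.112
```

Request:
send_rows(
  plan=[
    {"tx": 0, "ty": 0, "tz": 12, "yaw": 0, "fingers": 1},
    {"tx": 0, "ty": 0, "tz": 30, "yaw": 0, "fingers": 1},
    {"tx": 0, "ty": 0, "tz": 40, "yaw": 0, "fingers": 1},
    {"tx": 0, "ty": 0, "tz": 40, "yaw": 0, "fingers": 1},
    {"tx": 0, "ty": 0, "tz": 40, "yaw": 0, "fingers": 1},
  ],
)

```text
time_s: 22.98
ee_pos: [0.5467, 0.3134, 0.2867]
eef_rot: [0.072, 0.997, -0.0, -0.0]
force: [0.0, 0.9, -1.3]
width: 0.108
```

Request:
send_rows(
  plan=[
    {"tx": -13, "ty": -37, "tz": 2, "yaw": 0.015, "fingers": 1},
    {"tx": -13, "ty": -37, "tz": 2, "yaw": 0.015, "fingers": 1},
    {"tx": -13, "ty": -37, "tz": 0, "yaw": 0.015, "fingers": 1},
    {"tx": -13, "ty": -37, "tz": 0, "yaw": 0.015, "fingers": 1},
    {"tx": -13, "ty": -37, "tz": 0, "yaw": 0.015, "fingers": 1},
  ],
)

```text
time_s: 23.4
ee_pos: [0.481, 0.1271, 0.2888]
eef_rot: [0.034, 0.999, -0.0, -0.0]
force: [0.8, -0.5, -0.8]
width: 0.108
```

Request:
send_rows(
  plan=[
    {"tx": -13, "ty": -37, "tz": 0, "yaw": 0.015, "fingers": 1},
    {"tx": -13, "ty": -37, "tz": 0, "yaw": 0.015, "fingers": 1},
    {"tx": -13, "ty": -37, "tz": 0, "yaw": 0.015, "fingers": 1},
    {"tx": -13, "ty": -37, "tz": 0, "yaw": 0.015, "fingers": 1},
    {"tx": -13, "ty": -37, "tz": 0, "yaw": 0.015, "fingers": 1},
  ],
)

```text
time_s: 23.82
ee_pos: [0.416, -0.0577, 0.2889]
eef_rot: [-0.004, 1.0, -0.0, 0.0]
force: [1.4, -0.7, -0.9]
width: 0.111
```

Request:
send_rows(
  plan=[
    {"tx": -13, "ty": -37, "tz": 0, "yaw": 0.015, "fingers": 1},
    {"tx": -13, "ty": -37, "tz": 0, "yaw": 0.015, "fingers": 1},
    {"tx": -13, "ty": -37, "tz": 0, "yaw": 0.015, "fingers": 1},
    {"tx": -13, "ty": -37, "tz": 0, "yaw": 0.015, "fingers": 1},
    {"tx": -13, "ty": -37, "tz": 0, "yaw": 0.015, "fingers": 1},
  ],
)

```text
time_s: 24.23
ee_pos: [0.3509, -0.2428, 0.289]
eef_rot: [-0.041, 0.999, -0.0, 0.0]
force: [1.6, 0.0, -1.1]
width: 0.112
```

Request:
send_rows(
  plan=[
    {"tx": -13, "ty": -37, "tz": 0, "yaw": 0.015, "fingers": 1},
    {"tx": 0, "ty": 0, "tz": -35, "yaw": 0, "fingers": 1},
    {"tx": 0, "ty": 0, "tz": -35, "yaw": 0, "fingers": 1},
    {"tx": 0, "ty": 0, "tz": -35, "yaw": 0, "fingers": 1},
    {"tx": 0, "ty": 0, "tz": -30, "yaw": 0, "fingers": 1},
  ],
)

```text
time_s: 24.65
ee_pos: [0.3385, -0.278, 0.152]
eef_rot: [-0.048, 0.999, 0.0, -0.0]
force: [0.5, -0.4, -1.0]
width: 0.114
```

Request:
send_rows(
  plan=[
    {"tx": 0, "ty": 0, "tz": -10, "yaw": 0, "fingers": 1},
    {"tx": 0, "ty": 0, "tz": 0, "yaw": 0, "fingers": 1},
    {"tx": 0, "ty": 0, "tz": 0, "yaw": 0, "fingers": 1},
    {"tx": 0, "ty": 0, "tz": 0, "yaw": 0, "fingers": 1},
    {"tx": 0, "ty": 0, "tz": 0, "yaw": 0, "fingers": 1},
  ],
)

```text
time_s: 25.07
ee_pos: [0.3399, -0.2788, 0.1447]
eef_rot: [-0.048, 0.999, -0.001, 0.001]
force: [0.0, -0.5, -1.0]
width: 0.11
```

```bash
cat >> h.py <<'E'
def wood(f,x0,x1,y0,y1):
    # largest wooden blob in a side picture: approximated quadrilateral corners
    i=cv2.imread('pics/'+f); h=cv2.cvtColor(i,cv2.COLOR_BGR2HSV); m=cv2.inRange(h,(6,90,40),(24,255,255)); k=np.zeros_like(m); k[y0:y1,x0:x1]=m[y0:y1,x0:x1]
    k=cv2.morphologyEx(k,cv2.MORPH_CLOSE,np.ones((5,5))); c=max(cv2.findContours(k,0,2)[0],key=cv2.contourArea); hull=cv2.convexHull(c)
    for e in range(2,30):
        a=cv2.approxPolyDP(hull,e,True)[:,0]
        if len(a)<=4: break
    return a
E
python3 - <<'E'
from h import *
s=st(); print(dry(s['ee_pos']), np.degrees(np.arctan2(*wtool()[:2,1][::-1])))
shot('side','s13.png'); print(wood('s13.png',150,400,150,399).tolist())
E
```

```text
25.07 [ 0.3399 -0.2788  0.1447] yaw [-0.0967  0.9953] F [ 0.  -0.5 -1. ] w 0.11
[-217.1  -27.9  144.7] 95.54926121212581
[[369, 194], [328, 305], [256, 338], [248, 277]]
```

Request:
send_rows(
  plan=[
    {"tx": 7, "ty": 1.6, "tz": 0, "yaw": 0, "fingers": 1},
    {"tx": 4, "ty": 0.4, "tz": 4, "yaw": 0, "fingers": 1},
    {"tx": 4, "ty": 0.4, "tz": 4, "yaw": 0, "fingers": 1},
    {"tx": 4, "ty": 0.4, "tz": 4, "yaw": 0, "fingers": 1},
    {"tx": 4, "ty": 0.4, "tz": 4, "yaw": 0, "fingers": 1},
  ],
)

```text
time_s: 25.53
ee_pos: [0.3628, -0.2749, 0.1598]
eef_rot: [-0.049, 0.999, 0.0, -0.0]
force: [-2.2, -0.2, -3.5]
width: 0.114
```

Request:
send_rows(
  plan=[
    {"tx": 4, "ty": 0.4, "tz": 4, "yaw": 0, "fingers": 1},
    {"tx": 4, "ty": 0.4, "tz": 4, "yaw": 0, "fingers": 1},
    {"tx": 4, "ty": 0.4, "tz": 4, "yaw": 0, "fingers": 1},
    {"tx": 4, "ty": 0.4, "tz": 4, "yaw": 0, "fingers": 1},
    {"tx": 4, "ty": 0.4, "tz": 4, "yaw": 0, "fingers": 1},
  ],
)

```text
time_s: 25.95
ee_pos: [0.3827, -0.273, 0.1797]
eef_rot: [-0.048, 0.999, 0.0, -0.0]
force: [-2.5, -0.2, -1.6]
width: 0.112
```

Run:
```python
from h import *
s=st(); print(dry(s['ee_pos']))
shot('side','s14.png'); i=cv2.imread('pics/s14.png'); h=cv2.cvtColor(i,cv2.COLOR_BGR2HSV); m=cv2.inRange(h,(6,90,40),(24,255,255))
# per-edge line fits: bottom edge and left edge of the held board
cs=[c for c in cv2.findContours(m,0,2)[0] if cv2.contourArea(c)>150]
for c in cs: print(cv2.boundingRect(c),cv2.contourArea(c))
```

```text
25.95 [ 0.3827 -0.273   0.1797] yaw [-0.0966  0.9953] F [-2.5 -0.2 -1.6] w 0.112
[-173.9  -26.3  179.7]
(375, 196, 26, 23) 319.0
(257, 193, 114, 124) 6476.5
(415, 165, 103, 77) 4522.5
(378, 151, 28, 48) 823.5
(137, 30, 41, 91) 1917.5
```

Run:
```python
from h import *
i=cv2.imread('pics/s14.png'); h=cv2.cvtColor(i,cv2.COLOR_BGR2HSV); m=cv2.inRange(h,(6,90,40),(24,255,255)); k=np.zeros_like(m); k[190:320,250:373]=m[190:320,250:373]
c=max(cv2.findContours(k,0,2)[0],key=cv2.contourArea); hull=cv2.convexHull(c)
for e in (2,3,4,5,7):
    a=cv2.approxPolyDP(hull,e,True)[:,0]; print(e,a.tolist())
T=wtool(); print(np.round(corners('side',a,T),1).tolist())
cv2.imwrite('pics/s14c.png',cv2.resize(i[150:350,220:440],None,fx=3,fy=3,interpolation=cv2.INTER_CUBIC))
```

```text
2 [[368, 193], [370, 199], [366, 237], [329, 300], [259, 316], [258, 306], [273, 244], [310, 212]]
3 [[368, 193], [366, 237], [329, 300], [259, 316], [273, 244], [310, 212]]
4 [[368, 193], [366, 237], [329, 300], [259, 316], [273, 244], [310, 212]]
5 [[368, 193], [366, 237], [329, 300], [259, 316], [273, 244], [310, 212]]
7 [[368, 193], [366, 237], [329, 300], [259, 316], [273, 244], [310, 212]]
[[145.6, 76.2], [150.1, -18.8], [72.8, -137.0], [-68.7, -97.0], [-34.9, 41.7], [31.2, 77.5]]
```

Request:
send_rows(
  plan=[
    {"tx": -4, "ty": -1.1, "tz": 12, "yaw": 0, "fingers": 1},
    {"tx": 0, "ty": 0, "tz": 21, "yaw": 0, "fingers": 1},
    {"tx": 27, "ty": 2.6, "tz": 0, "yaw": 0, "fingers": 1},
    {"tx": 27, "ty": 2.6, "tz": 0, "yaw": 0, "fingers": 1},
    {"tx": 27, "ty": 2.6, "tz": 0, "yaw": 0, "fingers": 1},
  ],
)

```text
time_s: 26.42
ee_pos: [0.4609, -0.2664, 0.2131]
eef_rot: [-0.048, 0.999, -0.0, 0.001]
force: [-0.8, -0.3, -1.8]
width: 0.11
```

Request:
send_rows(
  plan=[
    {"tx": 26, "ty": 2.5, "tz": 0, "yaw": 0, "fingers": 1},
    {"tx": 0, "ty": 0, "tz": 0, "yaw": 0, "fingers": 1},
    {"tx": 0, "ty": 0, "tz": 0, "yaw": 0, "fingers": 1},
    {"tx": 0, "ty": 0, "tz": 0, "yaw": 0, "fingers": 1},
    {"tx": 0, "ty": 0, "tz": 0, "yaw": 0, "fingers": 1},
  ],
)

```text
time_s: 26.83
ee_pos: [0.4848, -0.2639, 0.2123]
eef_rot: [-0.048, 0.999, 0.0, -0.0]
force: [0.1, -0.1, -1.0]
width: 0.111
```

Run:
```python
from h import *
s=st(); print(dry(s['ee_pos']))
```

```text
26.83 [ 0.4848 -0.2639  0.2123] yaw [-0.0961  0.9954] F [ 0.1 -0.1 -1. ] w 0.111
[-71.5 -27.1 212.3]
```

Request:
send_rows(
  plan=[
    {"tx": 0, "ty": 0, "tz": -10, "yaw": 0, "fingers": 1},
    {"tx": 0, "ty": 0, "tz": -10, "yaw": 0, "fingers": 1},
    {"tx": 0, "ty": 0, "tz": -10, "yaw": 0, "fingers": 1},
    {"tx": 0, "ty": 0, "tz": -8, "yaw": 0, "fingers": 1},
    {"tx": 0, "ty": 0, "tz": 0, "yaw": 0, "fingers": 1},
  ],
)

```text
time_s: 27.25
ee_pos: [0.4844, -0.2634, 0.172]
eef_rot: [-0.048, 0.999, 0.001, -0.001]
force: [0.8, -1.3, -1.0]
width: 0.112
```

Request:
send_rows(
  plan=[
    {"tx": 11, "ty": 1.1, "tz": 0, "yaw": 0, "fingers": 1},
    {"tx": 11, "ty": 1.1, "tz": 0, "yaw": 0, "fingers": 1},
    {"tx": 11, "ty": 1.1, "tz": 0, "yaw": 0, "fingers": 1},
    {"tx": 11, "ty": 1, "tz": -1, "yaw": 0, "fingers": 1},
    {"tx": 11, "ty": 1, "tz": -1, "yaw": 0, "fingers": 1},
  ],
)

```text
time_s: 27.67
ee_pos: [0.5422, -0.2585, 0.1728]
eef_rot: [-0.048, 0.999, -0.0, 0.001]
force: [0.3, -0.1, -1.7]
width: 0.112
```

Request:
send_rows(
  plan=[
    {"tx": 7, "ty": 0.7, "tz": 0, "yaw": 0, "fingers": 1},
    {"tx": 8, "ty": 0.8, "tz": 0, "yaw": 0, "fingers": 1},
    {"tx": 0, "ty": 0, "tz": 0, "yaw": 0, "fingers": 1},
    {"tx": 0, "ty": 0, "tz": 0, "yaw": 0, "fingers": 1},
    {"tx": 0, "ty": 0, "tz": 0, "yaw": 0, "fingers": 1},
  ],
)

```text
time_s: 28.08
ee_pos: [0.5552, -0.2571, 0.1723]
eef_rot: [-0.048, 0.999, -0.0, 0.0]
force: [1.2, 0.1, -2.0]
width: 0.112
```

Run:
```python
from h import *
s=st(); print(dry(s['ee_pos']))
```

```text
28.08 [ 0.5552 -0.2571  0.1723] yaw [-0.0965  0.9953] F [ 1.2  0.1 -2. ] w 0.112
[ -0.7 -27.1 172.3]
```

Request:
send_rows(
  plan=[
    {"tx": 0, "ty": 0, "tz": -5, "yaw": 0, "fingers": 1},
    {"tx": -5, "ty": -0.5, "tz": -3.4, "yaw": 0, "fingers": 1},
    {"tx": -5, "ty": -0.5, "tz": -3.3, "yaw": 0, "fingers": 1},
    {"tx": -5, "ty": -0.5, "tz": -3.3, "yaw": 0, "fingers": 1},
    {"tx": 0, "ty": 0, "tz": 0, "yaw": 0, "fingers": 1},
  ],
)

```text
time_s: 28.5
ee_pos: [0.5393, -0.259, 0.1575]
eef_rot: [-0.048, 0.999, -0.0, 0.0]
force: [-2.7, -0.6, 6.2]
width: 0.112
```

Request:
send_rows(
  plan=[
    {"tx": -4, "ty": -0.4, "tz": -2.8, "yaw": 0, "fingers": 1},
    {"tx": -4, "ty": -0.4, "tz": -2.8, "yaw": 0, "fingers": 1},
    {"tx": -4, "ty": -0.4, "tz": -2.8, "yaw": 0, "fingers": 1},
    {"tx": 0, "ty": 0, "tz": 0, "yaw": 0, "fingers": 1},
    {"tx": 0, "ty": 0, "tz": 0, "yaw": 0, "fingers": 1},
  ],
)

```text
time_s: 28.92
ee_pos: [0.5275, -0.2602, 0.1494]
eef_rot: [-0.048, 0.999, -0.0, -0.0]
force: [-5.7, -0.5, 7.2]
width: 0.112
```

Run:
```python
from h import *
s=st(); print(dry(s['ee_pos']),s['torque'])
```

```text
28.92 [ 0.5275 -0.2602  0.1494] yaw [-0.0961  0.9954] F [-5.7 -0.5  7.2] w 0.112
[-28.6 -27.5 149.4] [0.04439665 0.73721654 0.07424649]
```

Smooth. Finish the rotation, then release and press.

Request:
send_rows(
  plan=[
    {"tx": -4, "ty": -0.4, "tz": -3, "yaw": 0, "fingers": 1},
    {"tx": -4, "ty": -0.4, "tz": -3, "yaw": 0, "fingers": 1},
    {"tx": -4, "ty": -0.4, "tz": -3, "yaw": 0, "fingers": 1},
    {"tx": 0, "ty": 0, "tz": -1, "yaw": 0, "fingers": 1},
    {"tx": 0, "ty": 0, "tz": 0, "yaw": 0, "fingers": 1},
  ],
)

```text
time_s: 29.33
ee_pos: [0.5153, -0.2615, 0.1395]
eef_rot: [-0.048, 0.999, -0.0, -0.0]
force: [-4.7, -0.6, 7.8]
width: 0.116
```

Request:
send_rows(
  plan=[
    {"tx": 0, "ty": 0, "tz": 0, "yaw": 0, "fingers": 0.3},
    {"tx": 0, "ty": 0, "tz": 0, "yaw": 0, "fingers": 0.3},
    {"tx": 0, "ty": 0, "tz": 0, "yaw": 0, "fingers": 0.3},
    {"tx": 0, "ty": 0, "tz": 20, "yaw": 0, "fingers": 0.3},
    {"tx": 0, "ty": 0, "tz": 30, "yaw": 0, "fingers": 0.3},
  ],
)

```text
time_s: 29.75
ee_pos: [0.515, -0.2602, 0.1868]
eef_rot: [-0.048, 0.999, 0.002, -0.002]
force: [1.1, 0.4, 0.1]
width: 0.349
```

Request:
send_rows(
  plan=[
    {"tx": -10, "ty": -1, "tz": 0, "yaw": 0, "fingers": 1},
    {"tx": -5, "ty": 0, "tz": 0, "yaw": 0, "fingers": 1},
    {"tx": 0, "ty": 0, "tz": 0, "yaw": 0, "fingers": 1},
    {"tx": 0, "ty": 0, "tz": 0, "yaw": 0, "fingers": 1},
    {"tx": 0, "ty": 0, "tz": 0, "yaw": 0, "fingers": 1},
  ],
)

```text
time_s: 30.17
ee_pos: [0.5012, -0.2618, 0.188]
eef_rot: [-0.048, 0.999, 0.0, -0.001]
force: [-0.1, -1.2, 1.1]
width: -0.002
```

Run:
```python
from h import *
s=st(); print(dry(s['ee_pos']))
```

```text
30.17 [ 0.5012 -0.2618  0.188 ] yaw [-0.0965  0.9953] F [-0.1 -1.2  1.1] w -0.002
[-55.  -26.6 188. ]
```

Request:
send_rows(
  plan=[
    {"tx": 0, "ty": 0, "tz": -5, "yaw": 0, "fingers": 1},
    {"tx": 0, "ty": 0, "tz": -5, "yaw": 0, "fingers": 1},
    {"tx": 0, "ty": 0, "tz": -3, "yaw": 0, "fingers": 1},
    {"tx": 0, "ty": 0, "tz": -2, "yaw": 0, "fingers": 1},
    {"tx": 0, "ty": 0, "tz": 0, "yaw": 0, "fingers": 1},
  ],
)

```text
time_s: 30.58
ee_pos: [0.5011, -0.2618, 0.1731]
eef_rot: [-0.048, 0.999, 0.0, -0.0]
force: [-0.1, 0.2, -0.0]
width: 0.004
```

Request:
send_rows(
  plan=[
    {"tx": 0, "ty": 0, "tz": -1, "yaw": 0, "fingers": 1},
    {"tx": 0, "ty": 0, "tz": -1, "yaw": 0, "fingers": 1},
    {"tx": 0, "ty": 0, "tz": -1, "yaw": 0, "fingers": 1},
    {"tx": 0, "ty": 0, "tz": 0, "yaw": 0, "fingers": 1},
    {"tx": 0, "ty": 0, "tz": 0, "yaw": 0, "fingers": 1},
  ],
)

```text
time_s: 31.0
ee_pos: [0.5014, -0.262, 0.171]
eef_rot: [-0.048, 0.999, -0.0, 0.0]
force: [-0.3, 0.1, -0.5]
width: -0.001
```

Request:
send_rows(
  plan=[
    {"tx": 0, "ty": 0, "tz": -1, "yaw": 0, "fingers": 1},
    {"tx": 0, "ty": 0, "tz": -1, "yaw": 0, "fingers": 1},
    {"tx": 0, "ty": 0, "tz": -1, "yaw": 0, "fingers": 1},
    {"tx": 0, "ty": 0, "tz": 0, "yaw": 0, "fingers": 1},
    {"tx": 0, "ty": 0, "tz": 0, "yaw": 0, "fingers": 1},
  ],
)

```text
time_s: 31.42
ee_pos: [0.5016, -0.2628, 0.17]
eef_rot: [-0.048, 0.999, -0.001, 0.001]
force: [-7.4, -0.3, 18.6]
width: 0.001
```

Request:
send_rows(
  plan=[
    {"tx": 0, "ty": 0, "tz": 20, "yaw": 0, "fingers": 1},
    {"tx": 0, "ty": 0, "tz": 35, "yaw": 0, "fingers": 0.2},
    {"tx": 0, "ty": 0, "tz": 35, "yaw": 0, "fingers": 0.2},
    {"tx": 14, "ty": -32, "tz": 0, "yaw": 0, "fingers": 0.2},
    {"tx": 14, "ty": -32, "tz": 0, "yaw": 0, "fingers": 0.2},
  ],
)

```text
time_s: 31.83
ee_pos: [0.5305, -0.3265, 0.2612]
eef_rot: [-0.049, 0.999, -0.002, 0.002]
force: [0.8, -0.4, -0.1]
width: 0.399
```

Request:
send_rows(
  plan=[
    {"tx": 15, "ty": -32, "tz": 0, "yaw": 0, "fingers": 0.2},
    {"tx": 15, "ty": -33, "tz": 0, "yaw": 0, "fingers": 0.2},
    {"tx": 0, "ty": 0, "tz": 0, "yaw": 0, "fingers": 0.2},
    {"tx": 0, "ty": 0, "tz": 0, "yaw": 0, "fingers": 0.2},
    {"tx": 0, "ty": 0, "tz": 0, "yaw": 0, "fingers": 0.2},
  ],
)

```text
time_s: 32.25
ee_pos: [0.5591, -0.3905, 0.2575]
eef_rot: [-0.048, 0.999, 0.0, -0.0]
force: [-0.1, 1.1, 0.9]
width: 0.398
```

Run:
```python
from h import *
s=st(); T=wtool(); print(dry(s['ee_pos'])); w=shot('wrist','w15.png'); np.save('T15.npy',T)
c,sn=np.cos(TH),np.sin(TH); W=lambda x,y,z:[O[0]+c*x-sn*y,O[1]+sn*x+c*y,z]
u,v=wproj(W(-45,-161,105),T); print(u,v)
# rectified overhead patch of the dial at z=105 (dryer frame, 1 mm/4px): up = +x rear, left = +y
N=400; mx=np.zeros((N,N),np.float32); my=mx.copy()
for r in range(N):
    for q in range(N): a=wproj(W(-45+(N/2-r)/4,-161+(N/2-q)/4,105),T); mx[r,q],my[r,q]=a
p=cv2.remap(w,mx,my,cv2.INTER_CUBIC); cv2.imwrite('pics/d15.png',p[:,:,::-1])
g=p.max(2); m=((g<45)*255).astype(np.uint8); k=max(cv2.findContours(m,0,2)[0],key=cv2.contourArea); print(cv2.minAreaRect(k),cv2.contourArea(k))
# seated boards: wooden blobs in the side and top pictures
b=shot('top','t15.png'); h=cv2.cvtColor(b,cv2.COLOR_RGB2HSV); m=cv2.inRange(h,(8,110,50),(22,255,255))
for k in cv2.findContours(m[135:260,335:450],0,2)[0]:
    if cv2.contourArea(k)>15:
        rr=cv2.minAreaRect(k); x,y=rr[0]; print('board blob',rr[1:],dry(onz('top',(335+x,135+y),.17)),cv2.boundingRect(k))
```

```text
32.25 [ 0.5591 -0.3905  0.2575] yaw [-0.0965  0.9953] F [-0.1  1.1  0.9] w 0.398
[  -9.8 -160.3  257.5]
319.2865523087799 145.62474234905787Traceback (most recent call last):
  File "<stdin>", line 8, in <module>
  File "h.py", line 24, in wproj
    c=arm.camera_info('wrist'); K=np.array(c['K']); M=np.linalg.inv(T@np.array(c['T_tool_cam'])); p=M[:3,:3]@(np.array(P)/1000)+M[:3,3]
ValueError: time passes only in moves, steps and waits
```

Run:
```python
from h import *
T=np.load('T15.npy'); w=cv2.imread('pics/w15.png'); x0,y0=265,95; p=w[y0:y0+105,x0:x0+110]
cv2.imwrite('pics/d15.png',cv2.resize(p,None,fx=5,fy=5,interpolation=cv2.INTER_CUBIC))
m=((p.max(2)<50)*255).astype(np.uint8)
for k in sorted(cv2.findContours(m,0,2)[0],key=cv2.contourArea)[-3:]:
    r=cv2.minAreaRect(k); b=cv2.boxPoints(r)+[x0,y0]; print(r,cv2.contourArea(k)); 
    if cv2.contourArea(k)>100: print(np.array([dry(wonz(q,.105,T)/1000)[:2] for q in b]).tolist())
b=shot('top','t15.png'); h=cv2.cvtColor(b,cv2.COLOR_RGB2HSV); m=cv2.inRange(h,(8,110,50),(22,255,255))
for k in cv2.findContours(m[135:260,335:450],0,2)[0]:
    if cv2.contourArea(k)>15: print('board',cv2.boundingRect(k),dry(onz('top',np.array(cv2.minAreaRect(k)[0])+[335,135],.17)))
```

```text
((22.815383911132812, 27.823078155517578), (9.426639556884766, 2.1085903644561768), 29.74488067626953) 11.0
((53.361881256103516, 48.624305725097656), (10.969569206237793, 48.831207275390625), 21.447738647460938) 318.0
[[-26.5, -175.6], [-70.8, -158.2], [-67.0, -148.6], [-22.5, -165.7]]
board (25, 44, 15, 62) [-11.  89. 170.]
board (70, 39, 20, 62) [-10.9 -13.6 170. ]
```

View pics/d15.png

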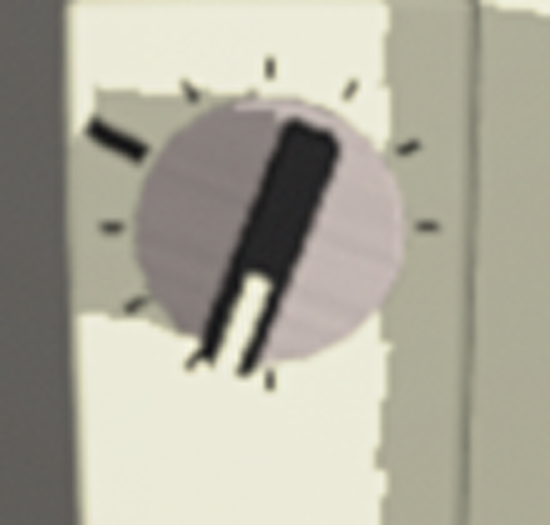

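Request:
send_rows(
  plan=[
    {"tx": -12, "ty": -1.5, "tz": -10, "yaw": -0.094, "fingers": 0.2},
    {"tx": -12, "ty": -1.5, "tz": -10, "yaw": -0.094, "fingers": 0.2},
    {"tx": -11.2, "ty": -1.3, "tz": -10, "yaw": -0.093, "fingers": 0.2},
    {"tx": 0, "ty": 0, "tz": -20, "yaw": -0.093, "fingers": 0.2},
    {"tx": 0, "ty": 0, "tz": -30, "yaw": 0, "fingers": 0.2},
  ],
)

```text
time_s: 32.77
ee_pos: [0.5246, -0.3953, 0.1804]
eef_rot: [0.141, 0.99, -0.001, 0.002]
force: [0.0, -0.4, -0.5]
width: 0.399
```

Request:
send_rows(
  plan=[
    {"tx": 0, "ty": 0, "tz": -25, "yaw": 0, "fingers": 0.2},
    {"tx": 0, "ty": 0, "tz": -20, "yaw": 0, "fingers": 0.2},
    {"tx": 0, "ty": 0, "tz": 0, "yaw": 0, "fingers": 0.2},
    {"tx": 0, "ty": 0, "tz": 0, "yaw": 0, "fingers": 0.2},
    {"tx": 0, "ty": 0, "tz": 0, "yaw": 0, "fingers": 0.2},
  ],
)

```text
time_s: 33.18
ee_pos: [0.5248, -0.3954, 0.1349]
eef_rot: [0.138, 0.99, -0.001, 0.001]
force: [1.3, 0.9, 0.8]
width: 0.397
```

Run:
```python
from h import *
s=st(); print(dry(s['ee_pos']), np.degrees(np.arctan2(*wtool()[:2,1][::-1])), np.round(s['joint_pos'],2))
```

```text
33.18 [ 0.5248 -0.3954  0.1349] yaw [0.2732 0.9619] F [1.3 0.9 0.8] w 0.397
[ -44.4 -161.8  134.9] 74.1425301996061 [-0.72  0.64  1.44 -0.    1.06 -2.01]
```

Aligned; descend 54 mm to z ≈ 81, close, and turn.

Request:
send_rows(
  plan=[
    {"tx": 0, "ty": 0.5, "tz": -18, "yaw": 0, "fingers": 0.2},
    {"tx": 0, "ty": 0, "tz": -18, "yaw": 0, "fingers": 0.2},
    {"tx": 0, "ty": 0, "tz": -17, "yaw": 0, "fingers": 0.2},
    {"tx": 0, "ty": 0, "tz": 0, "yaw": 0, "fingers": 1},
    {"tx": 0, "ty": 0, "tz": 0, "yaw": 0, "fingers": 1},
  ],
  squeeze=50,
)

```text
time_s: 33.6
ee_pos: [0.5243, -0.3951, 0.081]
eef_rot: [0.138, 0.99, -0.0, 0.0]
force: [-8.9, -13.2, -11.0]
width: 0.131
```

Request:
send_rows(
  plan=[
    {"tx": 0, "ty": 0, "tz": 0, "yaw": 0, "fingers": 1},
    {"tx": 0, "ty": 0, "tz": 0, "yaw": 0, "fingers": 1},
    {"tx": 0, "ty": 0, "tz": 0, "yaw": 0, "fingers": 1},
    {"tx": 0, "ty": 0, "tz": 0, "yaw": 0, "fingers": 1},
    {"tx": 0, "ty": 0, "tz": 0, "yaw": 0, "fingers": 1},
  ],
)

```text
time_s: 34.02
ee_pos: [0.5242, -0.3953, 0.081]
eef_rot: [0.138, 0.99, -0.001, 0.0]
force: [-3.7, -3.0, -0.0]
width: 0.125
```

Run:
```python
from h import *
s=st(); print(dry(s['ee_pos']), np.degrees(np.arctan2(*wtool()[:2,1][::-1])),s['torque'])
```

```text
34.02 [ 0.5242 -0.3953  0.081 ] yaw [0.2738 0.9618] F [-3.7 -3.  -0. ] w 0.125
[ -44.9 -161.7   81. ] 74.11143882334372 [-0.36729613  0.65425344  0.05055593]
```

Request:
send_rows(
  plan=[
    {"tx": 0, "ty": 0, "tz": 0, "yaw": -0.115, "fingers": 1},
    {"tx": 0, "ty": 0, "tz": 0, "yaw": -0.115, "fingers": 1},
    {"tx": 0, "ty": 0, "tz": 0, "yaw": -0.115, "fingers": 1},
    {"tx": 0, "ty": 0, "tz": 0, "yaw": -0.115, "fingers": 1},
    {"tx": 0, "ty": 0, "tz": 0, "yaw": -0.115, "fingers": 1},
  ],
)

```text
time_s: 34.43
ee_pos: [0.524, -0.3959, 0.081]
eef_rot: [0.416, 0.909, -0.001, 0.001]
force: [-6.7, -7.1, -0.9]
width: 0.128
```

Request:
send_rows(
  plan=[
    {"tx": 0, "ty": 0, "tz": 0, "yaw": -0.115, "fingers": 1},
    {"tx": 0, "ty": 0, "tz": 0, "yaw": -0.115, "fingers": 1},
    {"tx": 0, "ty": 0, "tz": 0, "yaw": -0.115, "fingers": 1},
    {"tx": 0, "ty": 0, "tz": 0, "yaw": -0.115, "fingers": 1},
    {"tx": 0, "ty": 0, "tz": 0, "yaw": -0.115, "fingers": 1},
  ],
)

```text
time_s: 34.85
ee_pos: [0.5235, -0.3963, 0.081]
eef_rot: [0.657, 0.754, -0.001, 0.001]
force: [-10.3, -8.2, 0.4]
width: 0.133
```

Request:
send_rows(
  plan=[
    {"tx": 0, "ty": 0, "tz": 0, "yaw": -0.115, "fingers": 1},
    {"tx": 0, "ty": 0, "tz": 0, "yaw": -0.115, "fingers": 1},
    {"tx": 0, "ty": 0, "tz": 0, "yaw": -0.115, "fingers": 1},
    {"tx": 0, "ty": 0, "tz": 0, "yaw": -0.115, "fingers": 1},
    {"tx": 0, "ty": 0, "tz": 0, "yaw": -0.11, "fingers": 1},
  ],
)

```text
time_s: 35.27
ee_pos: [0.5229, -0.3963, 0.081]
eef_rot: [0.842, 0.539, -0.001, 0.0]
force: [-12.7, -7.5, 3.2]
width: 0.13
```

Request:
send_rows(
  plan=[
    {"tx": 0, "ty": 0, "tz": 0, "yaw": 0, "fingers": 1},
    {"tx": 0, "ty": 0, "tz": 0, "yaw": 0, "fingers": 1},
    {"tx": 0, "ty": 0, "tz": 0, "yaw": 0, "fingers": 1},
    {"tx": 0, "ty": 0, "tz": 0, "yaw": 0, "fingers": 1},
    {"tx": 0, "ty": 0, "tz": 0, "yaw": 0, "fingers": 1},
  ],
)

```text
time_s: 35.68
ee_pos: [0.5228, -0.3963, 0.081]
eef_rot: [0.841, 0.541, -0.001, 0.0]
force: [-13.6, -9.1, 1.7]
width: 0.128
```

Run:
```python
from h import *
s=st(); print(dry(s['ee_pos']), np.degrees(np.arctan2(*wtool()[:2,1][::-1])),s['torque'])
```

```text
35.68 [ 0.5228 -0.3963  0.081 ] yaw [ 0.9104 -0.4138] F [-13.6  -9.1   1.7] w 0.128
[ -46.4 -162.5   81. ] -24.443078063217495 [-1.4203653   2.05132104 -0.10270693]
```

Request:
send_rows(
  plan=[
    {"tx": 0, "ty": 0, "tz": 0, "yaw": 0, "fingers": 0.2},
    {"tx": 0, "ty": 0, "tz": 0, "yaw": 0, "fingers": 0.2},
    {"tx": 0, "ty": 0, "tz": 0, "yaw": 0, "fingers": 0.2},
    {"tx": 0, "ty": 0, "tz": 0, "yaw": 0, "fingers": 0.2},
    {"tx": 0, "ty": 0, "tz": 15, "yaw": 0, "fingers": 0.2},
  ],
)

```text
time_s: 36.1
ee_pos: [0.5234, -0.3937, 0.0928]
eef_rot: [0.841, 0.542, -0.0, -0.002]
force: [-0.2, -0.3, -0.0]
width: 0.401
```

Request:
send_rows(
  plan=[
    {"tx": 0, "ty": 0, "tz": 35, "yaw": 0, "fingers": 0.2},
    {"tx": 0, "ty": 0, "tz": 40, "yaw": 0, "fingers": 0.2},
    {"tx": 0, "ty": 0, "tz": 40, "yaw": 0, "fingers": 0.2},
    {"tx": 0, "ty": 0, "tz": 40, "yaw": 0, "fingers": 0.2},
    {"tx": 0, "ty": 0, "tz": 0, "yaw": 0.12, "fingers": 0.2},
  ],
)

```text
time_s: 36.52
ee_pos: [0.5265, -0.3963, 0.2593]
eef_rot: [0.807, 0.59, 0.002, 0.006]
force: [0.8, 0.0, 1.2]
width: 0.402
```

Request:
send_rows(
  plan=[
    {"tx": 7, "ty": 0, "tz": 0, "yaw": 0.12, "fingers": 0.2},
    {"tx": 7, "ty": 0, "tz": 0, "yaw": 0.12, "fingers": 0.2},
    {"tx": 7, "ty": 1, "tz": 0, "yaw": 0.12, "fingers": 0.2},
    {"tx": 7, "ty": 1, "tz": 0, "yaw": 0.12, "fingers": 0.2},
    {"tx": 7, "ty": 1, "tz": 0, "yaw": 0.12, "fingers": 0.2},
  ],
)

```text
time_s: 36.93
ee_pos: [0.5597, -0.3915, 0.2501]
eef_rot: [0.594, 0.805, 0.0, 0.0]
force: [-0.9, 0.2, 0.2]
width: 0.405
```

Request:
send_rows(
  plan=[
    {"tx": 0, "ty": 0, "tz": 0, "yaw": 0.12, "fingers": 0.2},
    {"tx": 0, "ty": 0, "tz": 0, "yaw": 0.12, "fingers": 0.2},
    {"tx": 0, "ty": 0, "tz": 0, "yaw": 0.12, "fingers": 0.2},
    {"tx": 0, "ty": 0, "tz": 0, "yaw": 0.12, "fingers": 0.2},
    {"tx": 0, "ty": 0, "tz": 0, "yaw": 0.12, "fingers": 0.2},
  ],
)

```text
time_s: 37.35
ee_pos: [0.5595, -0.3915, 0.2501]
eef_rot: [0.329, 0.944, 0.0, 0.0]
force: [-0.1, 0.0, -0.2]
width: 0.4
```

Request:
send_rows(
  plan=[
    {"tx": 0, "ty": 0, "tz": 0, "yaw": 0.12, "fingers": 0.2},
    {"tx": 0, "ty": 0, "tz": 0, "yaw": 0.12, "fingers": 0.2},
    {"tx": 0, "ty": 0, "tz": 0, "yaw": 0.12, "fingers": 0.2},
    {"tx": 0, "ty": 0, "tz": 0, "yaw": 0.12, "fingers": 0.2},
    {"tx": 0, "ty": 0, "tz": 0, "yaw": 0.12, "fingers": 0.2},
  ],
)

```text
time_s: 37.77
ee_pos: [0.5595, -0.3915, 0.2501]
eef_rot: [0.035, 0.999, 0.0, 0.0]
force: [0.9, 0.5, 0.4]
width: 0.398
```

Request:
send_rows(
  plan=[
    {"tx": 0, "ty": 0, "tz": 0, "yaw": 0.12, "fingers": 0.2},
    {"tx": 0, "ty": 0, "tz": 0, "yaw": 0, "fingers": 0.2},
    {"tx": 0, "ty": 0, "tz": 0, "yaw": 0, "fingers": 0.2},
    {"tx": 0, "ty": 0, "tz": 0, "yaw": 0, "fingers": 0.2},
    {"tx": 0, "ty": 0, "tz": 0, "yaw": 0, "fingers": 0.2},
  ],
)

```text
time_s: 38.18
ee_pos: [0.5592, -0.3917, 0.2499]
eef_rot: [-0.02, 1.0, -0.0, 0.0]
force: [-0.7, -0.9, -0.5]
width: 0.399
```

Run:
```python
from h import *
s=st(); T=wtool(); print(dry(s['ee_pos'])); w=shot('wrist','w16.png'); w=cv2.imread('pics/w16.png'); x0,y0=265,95; p=w[y0:y0+105,x0:x0+110]
m=((p.max(2)<50)*255).astype(np.uint8)
for k in sorted(cv2.findContours(m,0,2)[0],key=cv2.contourArea)[-2:]:
    r=cv2.minAreaRect(k); b=cv2.boxPoints(r)+[x0,y0]; print(r,cv2.contourArea(k))
    if cv2.contourArea(k)>100:
        d=np.array([dry(wonz(q,.105,T)/1000)[:2] for q in b]); print(d.tolist()); e=max((d[1]-d[0],d[2]-d[1]),key=np.linalg.norm); print('bar axis cw deg (mod 180)',np.degrees(np.arctan2(-e[1],e[0]))%180)
# pointer: bright pixels inside the bar's hull, relative to bar centre
k=max(cv2.findContours(m,0,2)[0],key=cv2.contourArea); hm=cv2.fillConvexPoly(np.zeros_like(m),cv2.convexHull(k),255); hm=cv2.erode(hm,np.ones((3,3)))
yy,xx=np.nonzero((hm>0)&(p.min(2)>130)); print('white px',len(xx)); 
if len(xx): print('pointer px mean at',dry(wonz((xx.mean()+x0,yy.mean()+y0),.105,T)/1000)[:2])
shot('side','s16.png'); t=shot('top','t16.png'); h=cv2.cvtColor(t,cv2.COLOR_RGB2HSV)
m=cv2.inRange(h,(8,110,50),(22,255,255))
for k in cv2.findContours(m[135:260,335:450],0,2)[0]:
    if cv2.contourArea(k)>15: print('board',cv2.boundingRect(k),dry(onz('top',np.array(cv2.minAreaRect(k)[0])+[335,135],.17)))
i=cv2.imread('pics/s16.png'); a=cv2.resize(i[130:390,240:500],(520,520),interpolation=cv2.INTER_CUBIC); b=cv2.resize(p,(260,248),interpolation=cv2.INTER_CUBIC); f=np.zeros((520,780,3),np.uint8); f[:,:520]=a; f[:248,520:]=b; cv2.imwrite('pics/fin.png',f)
```

```text
38.18 [ 0.5592 -0.3917  0.2499] yaw [-0.04    0.9992] F [-0.7 -0.9 -0.5] w 0.399
[  -9.8 -161.5  249.9]
((20.247425079345703, 29.943302154541016), (11.168808937072754, 1.9291578531265259), 23.96249008178711) 12.0
((53.0, 50.00000762939453), (50.087921142578125, 13.416407585144043), 26.56505012512207) 410.0
[[-53.1, -184.7], [-64.1, -178.3], [-40.5, -137.7], [-29.2, -143.9]]
bar axis cw deg (mod 180) 120.16861414905753
white px 96
pointer px mean at [ -52.2 -174. ]
board (25, 44, 15, 62) [-11.  89. 170.]
board (70, 39, 21, 62) [-10.9 -14.1 170. ]
```

Run:
```python
from h import *
c,s=np.cos(TH),np.sin(TH)
t=cv2.imread('pics/t16.png')
u,v=proj('top',[(O[0]+c*-112)/1000,(O[1]+s*-112)/1000,.022])[0]; x0,y0=int(u)-35,int(v)-20; p=t[y0:y0+45,x0:x0+70]
for th in (40,50):
    m=((p.max(2)<th)*255).astype(np.uint8)
    k=max(cv2.findContours(m,0,2)[0],key=cv2.contourArea); r=cv2.minAreaRect(k); print(r,'bar centre',dry(onz('top',np.array(r[0])+[x0,y0],.022)))
i=cv2.imread('pics/s16.png'); h=cv2.cvtColor(i,cv2.COLOR_BGR2HSV); m=cv2.inRange(h,(6,90,40),(24,255,255))
# near-side faces: predicted seated corners vs wooden contour extremes
for Y in (-27,81):
    P=[[(O[0]+c*X-s*(Y-5))/1000,(O[1]+s*X+c*(Y-5))/1000,Z] for X in(-75,75) for Z in(.064,.17)]
    uv=proj('side',P); print(Y,np.round(uv,0).tolist())
for k in cv2.findContours(m,0,2)[0]:
    if cv2.contourArea(k)>150: print(cv2.boundingRect(k),cv2.approxPolyDP(cv2.convexHull(k),3,True)[:,0].tolist())
```

```text
((35.493263244628906, 20.42921257019043), (4.835263729095459, 35.31638717651367), 84.5596694946289) bar centre [-112.8    1.1   22. ]
((37.049503326416016, 20.49505043029785), (6.1692304611206055, 40.39850997924805), 84.2894058227539) bar centre [-113.3   -2.6   22. ]
-27 [[342.0, 289.0], [345.0, 244.0], [402.0, 261.0], [409.0, 219.0]]
81 [[312.0, 257.0], [312.0, 214.0], [369.0, 234.0], [373.0, 194.0]]
(375, 196, 26, 23) [[376, 197], [392, 205], [399, 214], [391, 218], [378, 214]]
(308, 194, 99, 99) [[369, 194], [406, 221], [399, 262], [339, 292], [309, 259], [308, 213]]
(458, 179, 59, 63) [[474, 179], [516, 203], [509, 228], [478, 241], [458, 228]]
(378, 151, 28, 48) [[390, 151], [400, 152], [405, 171], [402, 198], [378, 183], [379, 171]]
(149, 89, 29, 31) [[161, 89], [177, 115], [149, 119]]
(28, 82, 20, 40) [[46, 82], [36, 121], [28, 99], [34, 83]]
(44, 42, 15, 29) [[58, 42], [50, 70], [44, 55]]
```

```bash
python3 -c "
from cell import arm
print(arm.close_job())"
```

```text
the job is handed in; nothing more can be done
None
```

I pushed the drip tray home, stood both boards that were there in slots 4 and 2, and turned the dial to the long bar. I handed the job in at about 38 s of robot time, with the arm clear of everything. `close_job` gave no verdict.

How the boards went:
- **Tilting:** I tilted each board about 15° in the grip against the dryer's front, slid it under the tube, straightened it and pressed it down.
- **First board:** Its front corner caught on the slot's front wall, with the wrist force at about 56 N. I lifted it, shifted it back and lowered it again.
- **Second board:** It had been knocked to lean the other way in the rack, so I measured it again before gripping.

Last checks:
- **Tray:** It met its stop at 32 N. The grip bar's centre last read about 113 mm in front of the origin, against 112 mm when home.
- **Boards:** The tops met the fingertip at 170 mm, the height of a fully seated board. In the side view the visible corners lay within about 3 pixels of the seated outline, all to the same side, so the boards may sit up to 5 mm towards the front.
- **Dial:** The wrist camera read about 120.2° (2.097 rad) against the target 120° (2.094 rad), with the white pointer on the long bar's side.
- **Soap dish, mug and bottle:** The arm had no contact with them that I noticed, but I did not measure their positions at the end.
- **Not seen:** The viewer's limit of 16 pictures was reached, so I could not look at the final combined picture. The final checks are numbers from the camera images, not by eye.

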